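# Weigh a sample bottle on a two-pan trip balance

## Robot

A 7-joint arm with a two-finger parallel gripper is mounted at the origin on a cart in front of the work surface, level with it; the furniture and walls round the work are solid. World frame = base frame: x ahead of the robot, y to its left, z up, the work surface at z = 0. Lengths are in m, angles in rad, forces in N, time in s.
With the tool pointing down it reaches from about 0.35 to 0.9 m from the base axis. Payload 8.1 kg.
Tool frame: the origin (TCP) lies midway between the tips of the shut fingers; the grasp point (between the pads) lies 19 mm behind it; z points along the fingers, y is the direction in which the jaws open and shut (so a half turn about z gives the same grasp; the last joint's range is limited). The gripper opens to 92 mm and grips with 3 to 60 N. Pads are 19 mm wide; open, the fingers measure 130 mm over their backs; the gripper's body (75 mm by 190 mm) begins 47 mm behind the grasp point.
Start: joints at [1.164, 0.434, 0.025, 1.573, -0.012, 1.134, -0.075], TCP at [0.187, -0.596, 0.227] pointing down, gripper open.
Joint ranges: [-2.62, 2.62], [-0.44, 2.09], [-1.27, 1.32], [0.08, 2.57], [-1.32, 4.46], [0.12, 2], [-2.74, 2.74]. Speed limits (rad/s): [2.22, 2.22, 3.01, 3.01, 3.14, 3.14, 3.14].

## Interface

Orientations are given as a rotation vector (axis times angle).
In Python, from cell import arm gives the robot as it stands. The module is installed in compiled form; this text tells all that it offers.
- The arm moves only by the tool jog_arm, never from a script. Its argument "increments" is a list of rows, each an object with "slide": the shift along the tool's x, y, z in mm, a list of three; "roll": the turn about the tool's z in rad; "gripper": the opening, from 0 (shut) to 1 (fully open). In form: [{"slide": [x, y, z], "roll": roll, "gripper": gripper}, ...]. A call has exactly 10 rows; each row is the pose to reach, as a shift and turn from the pose commanded when the call began, along the tool's axes at that moment; what a row does not reach only later rows make up. A row lasts 1/12 s, in which the tool goes at most 41.7 mm and 7.16 degrees, less where a joint would pass 70% of its speed; a pose out of reach is approached as far as the arm can. A call with a gripper value outside its range is refused whole. The fingers move at their own pace and stop on an object; "newtons" is the grip in N (left out, the last holds). Time passes only in rows, so rows that repeat a pose let the fingers close, or fill a call up. It gives the time, the measured TCP pose, the force and the opening at its end, in the units of the state.
- arm.observe(): the state, without advancing time (a new reading comes with each control period).
- arm.get_image(name): name is "scene" or "top" or "wrist"; returns a dict with "frame" (420x560x3 uint8, blue, green, red), "depth" (420x560 float32, m along the optical axis (not along the pixel's ray), 0 where there is no reading), "intrinsics" (3x3 intrinsics, pixels), "R" (3x3) and "t" (3): a world point X has camera coordinates R X + t; the wrist camera has in their place "hand_eye" (4x4, takes a point from camera to tool coordinates, whose origin is the TCP and whose axes are the flange's). Camera axes: x right, y down, z forward; pixel columns grow to the right and rows downward; lengths in m; the calibration is good to about 2 mm. A picture is of the moment at which its call begins: read the wrist's pose just before it.
- arm.sign_off(): hands the job in, once; it reports no verdict.
The state is a dict: "clock": time; "joints": joint angles; "dq": joint speeds; "joint_efforts": joint torques, N m; "position": TCP position; "ee_rot": TCP orientation; "force": force on the tool from outside, world axes, zero at the start; "ft_torque": the same for the moment, N m; "width": opening from 0.0 (shut) to 1.0 (fully open).
Only numpy, scipy, OpenCV 4.12 (cv2) and the standard library are available. Lean on these libraries where they do the work, as an engineer would, in place of code of your own. Each camera call takes 0.05 s, during which the arm holds its last target.

## Task

Weigh the white sample bottle that stands on the balance's left pan: take weights from the wooden block and seat them fully home, upright, in the sockets of the swivelling carrier on the right pan, as many as it needs (one or two), then slide the brass rider along its rail until the freed beam settles level with the pointer on the green mark. Leave unused weights in the block and the bottle and everything else where they stand; the balance is delicate, so handle it lightly, without knocks or hard pushes.

Things in the scene. Friction and masses are not known exactly. Their poses are not given: they have to be found in the camera images.
- balance: White two-pan trip balance, fixed; base 212 x 300 x 28 mm. Origin on the bench under the beam's pivot; x points to the dial plate at its back, y to its left pan, z up. Pivot 88 mm high, pan centres at y = +110 (left) and -110 mm (right). Pans: steel discs 119 mm across, top at z = 117 mm with the beam level, kept level while they rise or sink with the beam by up to 9 mm. More than 20 N on it is too much.
- carrier_axis (a point): On the balance's base frame (does not sink with the pan): centre of the carrier's top face with the beam level, 145 mm high. The carrier is an aluminium block 98 x 76 x 28 mm on the right pan that swivels about this upright axis by up to 0.4 rad either way from straight (long side along the balance's x); about 3.6 N at a socket turns it. How it stands turned is NOT measured: find out by feel or eye.
- socket_front (a point): On the balance's base frame: mouth of the carrier's front socket (28 mm before the axis) if the carrier stood straight and the beam level; the real one lies on the 28 mm circle about the axis, up to 0.4 rad round. Sockets: 22 mm deep, 22.5 mm wide, mouth chamfered 1.5 mm. A foot set on the block beside a socket pushes the pan down with about the force of the present difference in load, 1 to 3.3 N.
- socket_rear (a point): The same for the rear socket, 28 mm behind the axis, opposite the front one.
- dial (a point): Middle of the green mark on the white dial plate (76 x 50 mm, x = +27 mm in the balance's frame, up to z = 215 mm). The red pointer, 104 mm long, stands up from the beam's pivot before the plate and points at the green mark when the beam is level.
- rider_zero (a point): On the balance's base frame: middle of the rider's knob, at pivot height, when joint rider is 0 and the beam level. The rail under it is part of the beam: a bar along y, 178 mm long, 6 mm wide, top at z = 69 mm, at x = -108 mm. The fingers may reach down to about z = 84 mm beside the knob; pushed sideways at this height, the knob does not tip the beam.
- beam (a joint): Tilt of the beam in rad, 0 = level, positive = right pan down. It rests on its stops at -0.08 or +0.08 when the loads differ by more than about 21 g. Damped, settles in about 2 s. 0.01 rad stands for about 2.7 g on a pan, or 2 mm of rider travel.
- rider (a joint): Rider's place on its rail in m: 0 at the left (y = +60 mm in the balance's frame), 0.12 at the right end. Brass block 24 x 24 x 30 mm, 150 g, with an upright knob 13 mm across whose top is at z = 106 mm. Each mm to the right adds 1.36 g to the right side. With the pans empty and the rider at 0 the beam is level. It slides with 0.6 N of friction and stays where left.
- sample: White sample bottle with white screw cap on the left pan, 58 mm across, 118 mm tall, of unknown weight between 180 and 315 g; origin at the centre of its underside.
- weight_block: Wooden block 156 x 60 x 30 mm, fixed on the bench; origin at the centre of its underside, long side along its x. Three sockets 22 mm deep and 22.5 mm wide in a row at x = -48, 0, +48 mm hold the weights, whose feet stand 8 mm above the bench.
- weight_1: Steel 100 g weight: cylinder 20 mm across and 40 mm tall with chamfered foot, a neck, and a grip knob 15 mm across from 45 to 56 mm above the foot. Origin at the centre of its foot, z along its axis. Seated in a socket of the carrier its foot is at z = 123 mm above the bench with the beam level.
- weight_2: Second steel weight, the same. Set down on the balance faster than about 30 mm/s, or let spring up with the pan, a weight knocks too hard.
- weight_3: Third steel weight, the same.
- sampler_edge (a point): Upper front left corner of the autosampler, a cream case 280 mm tall that stands right of the balance and behind the weight block; it reaches from here to the right and to the back. Keep clear of it, and of the tall machine on the left, whose open black door hangs 285 to 560 mm above the bench between x = 0.25, y = 0.42 and x = 0.46, y = 0.57 m.
- log_book: Green hard-cover log book 105 x 148 x 12 mm, a bystander; origin at the centre of its underside. Leave it where it is.
- amber_vial: Amber vial 27 mm across, 58 mm tall, a bystander; origin at the centre of its underside. Leave it where it is.
- bench_timer: White bench timer 62 x 66 x 18 mm, a bystander; origin at the centre of its underside. Leave it where it is.
- pen: Blue marker 135 mm long, a bystander; origin at the centre of its underside. Leave it where it is.

How it is judged:
On the way, in this order (a step that is already met when the one before it is completed fails the run):
1. a first weight is home in a socket of the carrier (((z of weight_1 in the frame of balance between 0.105 and 0.134 m and horizontal distance between weight_1 and carrier_axis between 0.02 and 0.036 m and angle between weight_1's own z axis and vertical below 0.15 rad) or (z of weight_2 in the frame of balance between 0.105 and 0.134 m and horizontal distance between weight_2 and carrier_axis between 0.02 and 0.036 m and angle between weight_2's own z axis and vertical below 0.15 rad) or (z of weight_3 in the frame of balance between 0.105 and 0.134 m and horizontal distance between weight_3 and carrier_axis between 0.02 and 0.036 m and angle between weight_3's own z axis and vertical below 0.15 rad))), for 0.2 s.
2. the beam, free of the robot, is level (value of joint beam between -0.02 and 0.02 rad and velocity of joint beam between -0.03 and 0.03 rad/s and contact force between each of the arm, the fingers and balance below 0.05 N), for 0.6 s.
At the end, for the whole second after the job is handed in: The beam is level within 0.02 rad and still; one or two weights stand upright and fully home in the carrier's sockets (foot within 7 mm of its seated height), every other weight stands in a socket of its wooden block, and the bottle stands upright on the left pan (value of joint beam between -0.02 and 0.02 rad and velocity of joint beam between -0.03 and 0.03 rad/s and ((z of weight_1 in the frame of balance between 0.105 and 0.13 m and horizontal distance between weight_1 and carrier_axis between 0.02 and 0.036 m and angle between weight_1's own z axis and vertical below 0.15 rad) or (z of weight_1 in the frame of weight_block below 0.014 m and y of weight_1 in the frame of weight_block between -0.006 and 0.006 m and angle between weight_1's own z axis and vertical below 0.15 rad)) and ((z of weight_2 in the frame of balance between 0.105 and 0.13 m and horizontal distance between weight_2 and carrier_axis between 0.02 and 0.036 m and angle between weight_2's own z axis and vertical below 0.15 rad) or (z of weight_2 in the frame of weight_block below 0.014 m and y of weight_2 in the frame of weight_block between -0.006 and 0.006 m and angle between weight_2's own z axis and vertical below 0.15 rad)) and ((z of weight_3 in the frame of balance between 0.105 and 0.13 m and horizontal distance between weight_3 and carrier_axis between 0.02 and 0.036 m and angle between weight_3's own z axis and vertical below 0.15 rad) or (z of weight_3 in the frame of weight_block below 0.014 m and y of weight_3 in the frame of weight_block between -0.006 and 0.006 m and angle between weight_3's own z axis and vertical below 0.15 rad)) and ((z of weight_1 in the frame of balance between 0.105 and 0.13 m and horizontal distance between weight_1 and carrier_axis between 0.02 and 0.036 m and angle between weight_1's own z axis and vertical below 0.15 rad) or (z of weight_2 in the frame of balance between 0.105 and 0.13 m and horizontal distance between weight_2 and carrier_axis between 0.02 and 0.036 m and angle between weight_2's own z axis and vertical below 0.15 rad) or (z of weight_3 in the frame of balance between 0.105 and 0.13 m and horizontal distance between weight_3 and carrier_axis between 0.02 and 0.036 m and angle between weight_3's own z axis and vertical below 0.15 rad)) and z of sample in the frame of balance above 0.1 m and angle between sample's own z axis and vertical below 0.1 rad and linear speed of each of weight_1, weight_2, weight_3 below 0.02 m/s); the robot touches nothing.
It fails at once if the balance is loaded with more than 20 N by the robot or by a weight in its grip (contact force between any of the fingers, the arm, weight_1, weight_2, weight_3 and balance above 20 N).
It fails at once if the bottle is tipped or shifted on its pan by more than 20 mm (angle between sample's own z axis and vertical above 0.25 rad or z of sample in the frame of balance below 0.095 m or distance of sample from where it was at the start of the episode above 0.028 m).
It fails at once if a bystander (log book, vial, timer or marker) is moved by more than 20 mm (distance of any of log_book, amber_vial, bench_timer, pen from where it was at the start of the episode above 0.02 m).
It also fails if it takes over 72 s, if anything falls off the work surface, if the arm or the gripper's body presses on something with over 40 N, if the wrist force passes 120 N, or if a joint passes its speed limit or range.

## Working session

There is one attempt and no reset: what is moved stays moved. The work goes in short steps, Python scripts to look and compute and a tool call to move; the robot and the scene stay as the last step left them, time stands still between calls to the robot, and variables do not carry over. Pictures are saved under pics/ and viewed, and the job is handed in when it is done.

Besides the shell and the picture viewer there is one more tool, called after "Call:" by a JSON object that holds its "api" and its "payload". jog_arm: Moves the arm, as the interface text tells. Its arguments: {"type":"object","properties":{"increments":{"type":"array"},"newtons":{"type":"number"}},"required":["increments"]}

```bash
mkdir -p pics; cat > h.py <<'E'
import numpy as np,cv2
from cell import arm
from scipy.spatial.transform import Rotation as Ro
def snap(name,fn,save=True):
    s=arm.observe(); im=arm.get_image(name); cv2.imwrite('pics/'+fn+'.png',im['frame'])
    np.savez('pics/'+fn+'.npz',s_pos=s['position'],s_rot=s['ee_rot'],**im)
    return im
def load(fn): return dict(np.load('pics/'+fn+'.npz'))
def toworld(im,pc):
    pc=np.atleast_2d(pc)
    if 'R' in im: return (pc-im['t'])@im['R']
    h=im['hand_eye']; pt=pc@h[:3,:3].T+h[:3,3]
    return pt@Ro.from_rotvec(im['s_rot']).as_matrix().T+im['s_pos']
def px(im,u,v,z=None):
    K=im['intrinsics']; ray=np.array([(u-K[0,2])/K[0,0],(v-K[1,2])/K[1,1],1.])
    if z is None:
        d=im['depth'][int(round(v)),int(round(u))]; return toworld(im,ray*d)[0]
    a=toworld(im,ray*0)[0]; b=toworld(im,ray)[0]; return a+(b-a)*(z-a[2])/(b[2]-a[2])
def proj(im,X):
    X=np.asarray(X,float)
    if 'R' in im: c=im['R']@X+im['t']
    else:
        h=im['hand_eye']; pt=Ro.from_rotvec(im['s_rot']).as_matrix().T@(X-im['s_pos']); c=h[:3,:3].T@(pt-h[:3,3])
    p=im['intrinsics']@c; return p[:2]/p[2]
def crop(fn,u0,v0,u1,v1,k,out):
    f=cv2.imread('pics/'+fn+'.png')[v0:v1,u0:u1]; cv2.imwrite('pics/'+out+'.png',cv2.resize(f,None,fx=k,fy=k,interpolation=cv2.INTER_CUBIC))
E
python3 - <<'E'
from h import *
for n in ('scene','top','wrist'): im=snap(n,n+'0')
s=arm.observe(); print(s)
E
```

```text
{'clock': 0.15, 'joints': array([ 1.16441109,  0.43505152,  0.02497334,  1.57386419, -0.011618  ,
        1.13400529, -0.07507495]), 'dq': array([-0.00095605, -0.00085266, -0.00074863, -0.00164647,  0.00017035,
       -0.00036335,  0.00017487]), 'joint_efforts': array([ 2.26482844e-03, -6.68260360e+01,  9.86180529e-01, -3.14698899e+01,
       -6.05404470e-02,  3.91943625e-02,  7.15584792e-05]), 'position': array([ 0.18680715, -0.59603114,  0.22614158]), 'ee_rot': array([-3.10429481e+00, -4.75099613e-01,  4.22504054e-04]), 'force': array([-0.71118539, -0.19831221,  0.18514859]), 'ft_torque': array([-0.00836548, -0.0324897 ,  0.00632669]), 'width': 0.9980254333567704}
```

View pics/scene0.png

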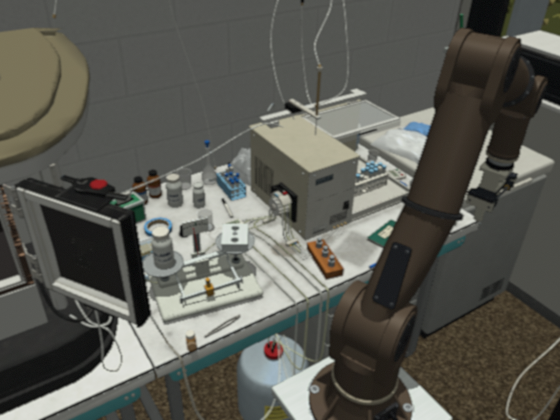

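View pics/top0.png

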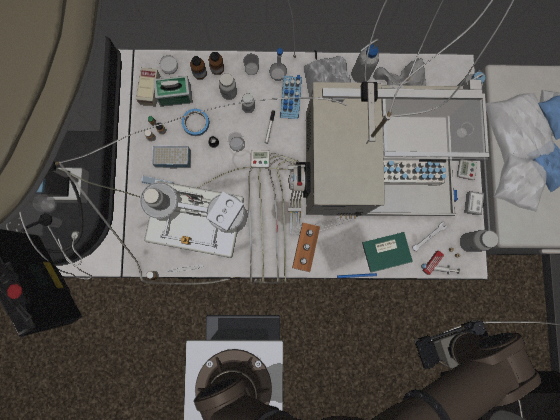

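View pics/wrist0.png

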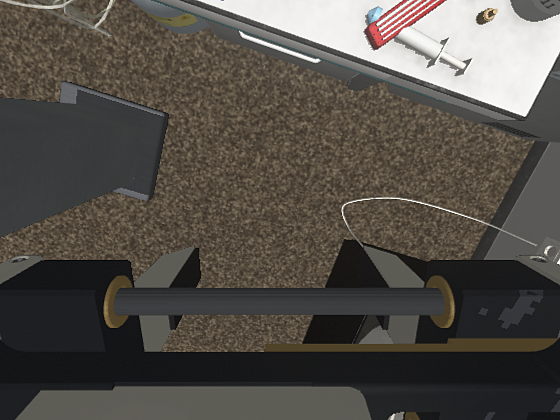

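```bash
python3 - <<'E'
from h import *
crop('top0',130,170,260,270,6,'c1'); crop('top0',280,210,350,280,8,'c2'); crop('scene0',140,215,270,320,6,'c3')
im=load('top0')
for u,v in [(306,230),(303,247),(300,262),(226,210),(186,240),(155,197),(310,180)]: print(u,v,px(im,u,v).round(4))
E
```

```text
306 230 [ 0.5169 -0.2371  0.0325]
303 247 [ 0.4604 -0.2278  0.0205]
300 262 [ 0.4102 -0.2176  0.0199]
226 210 [0.565  0.0234 0.1579]
186 240 [0.4763 0.1562 0.0821]
155 197 [0.592  0.2282 0.2291]
310 180 [ 0.6627 -0.2383  0.1589]
```

View pics/c1.png

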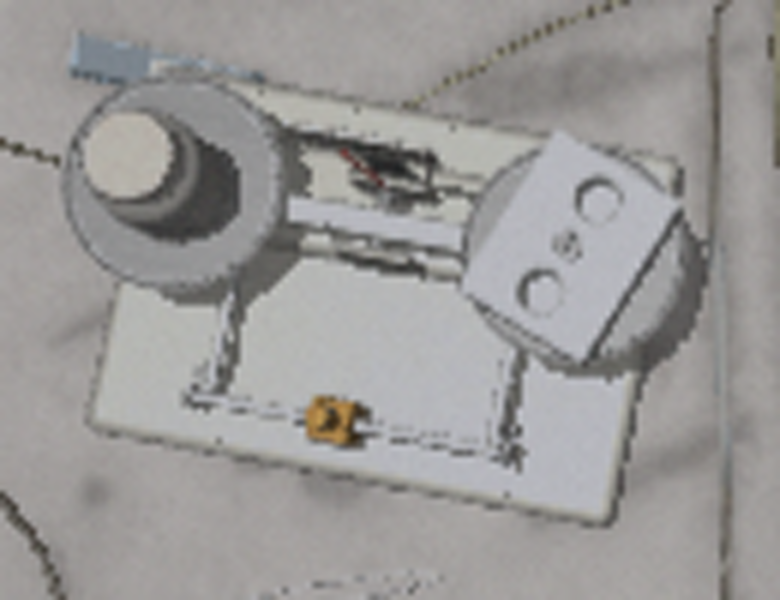

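View pics/c2.png

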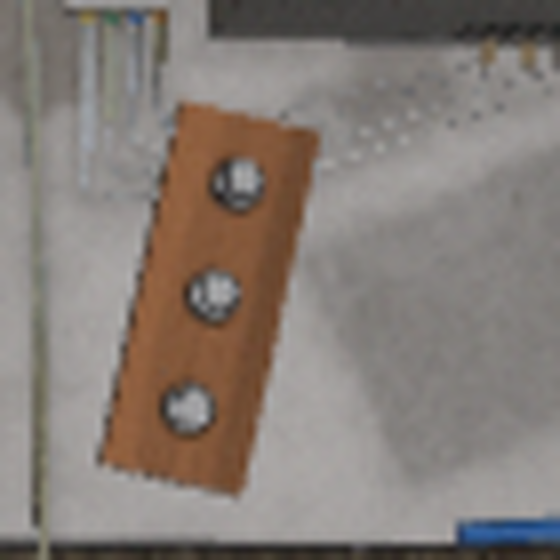

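View pics/c3.png

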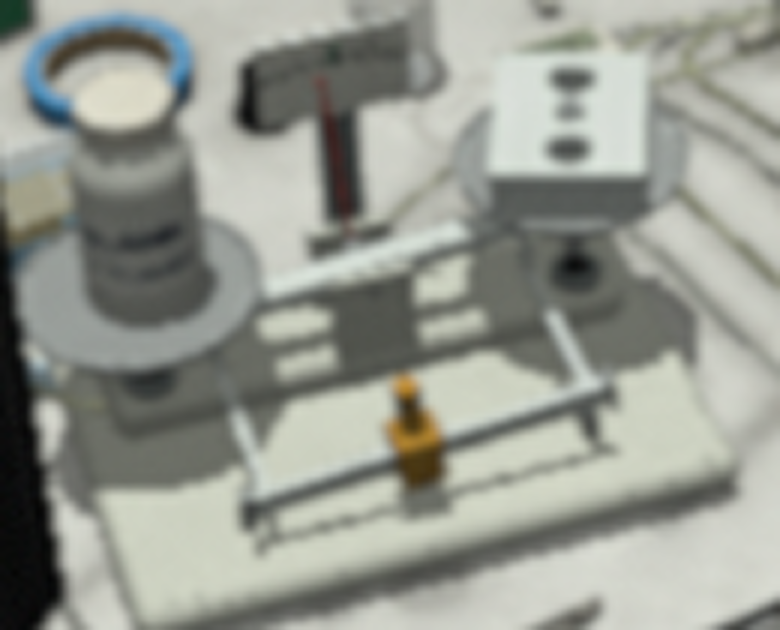

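```bash
python3 - <<'E'
from h import *
im=load('top0')
f=lambda x,y,k,u0,v0:(u0+(x+.5)/k-.5,v0+(y+.5)/k-.5)
for n,x,y,z in [('front',541,292,.154),('rear',599,200,.154),('axis',568,245,.154),('rider',330,415,.105),('baseFL',92,428,.028),('baseFR',608,522,.028),('baseBR',680,160,.028),('cL',560,133,.154),('cR',684,212,.154),('cF',463,288,.154),('cB',580,360,.154),('cap',128,155,.226)]:
    print(n,px(im,*f(x,y,6,130,170),z).round(4))
for x,y in [(239,180),(213,294),(188,408)]:print('w',px(im,*f(x,y,8,280,210),.064).round(4))
for x,y in [(180,103),(318,130),(103,462),(240,494)]:print('b',px(im,*f(x,y,8,280,210),.03).round(4))
print(im['intrinsics'],load('wrist0')['hand_eye'])
print(proj(im,[.6,.0,.1]), load('wrist0')['intrinsics'])
E
```

```text
front [0.5395 0.0425 0.154 ]
rear [0.5879 0.0136 0.154 ]
axis [0.5642 0.0291 0.154 ]
rider [0.4786 0.1571 0.105 ]
baseFL [0.4759 0.3015 0.028 ]
baseFR [0.4261 0.0137 0.028 ]
baseBR [ 0.6305 -0.023   0.028 ]
cL [0.6231 0.0346 0.154 ]
cR [ 0.5821 -0.0307  0.154 ]
cF [0.5412 0.0828 0.154 ]
cB [0.5044 0.0216 0.154 ]
cap [0.5971 0.2411 0.226 ]
w [ 0.5072 -0.2454  0.064 ]
w [ 0.4602 -0.2344  0.064 ]
w [ 0.4138 -0.224   0.064 ]
b [ 0.5426 -0.2241  0.03  ]
b [ 0.5317 -0.2824  0.03  ]
b [ 0.3922 -0.1916  0.03  ]
b [ 0.3794 -0.2486  0.03  ]
[[466.45912005   0.         270.55001754]
 [  0.         466.45912005 202.35774736]
 [  0.           0.           1.        ]] [[-1.51277501e-03 -9.57116042e-01 -2.89700871e-01  7.93222261e-02]
 [ 9.99998745e-01 -1.58427662e-03  1.23004611e-05 -1.33909121e-03]
 [-4.70739285e-04 -2.89700488e-01  9.57117237e-01 -1.58585464e-01]
 [ 0.00000000e+00  0.00000000e+00  0.00000000e+00  1.00000000e+00]]
[234.80605281 201.79742777] [[299.70331661   0.         278.70005247]
 [  0.         299.70331661 212.33758604]
 [  0.           0.           1.        ]]
```

```bash
cat >> h.py <<'E'
def go(p,yaw=None):
    s=arm.observe(); R=Ro.from_rotvec(s['ee_rot']).as_matrix()
    y0=np.arctan2(R[1,0],R[0,0]); 
    print('pos',s['position'].round(4),'yaw',round(y0,4),'tiltz',R[:,2].round(4),'F',s['force'].round(2),'w',round(s['width'],3),'t',s['clock'])
    print('slide mm',(R.T@(np.array(p)-s['position'])*1000).round(1),'roll',None if yaw is None else round(y0-yaw,4))
E
python3 - <<'E'
from h import *
im=load('top0')
for u,v in [(306,205),(383,205),(306,83)]: print(px(im,u,v),px(im,u,v,.28))
go([.40,-.231,.20],-.225)
E
python3 - <<'E'
from h import *
crop('top0',270,60,400,230,4,'c4')
E
```

```text
[ 0.60115045 -0.23697839  0.0376393 ] [ 0.56496567 -0.21369968  0.28      ]
[ 0.60487514 -0.50059068  0.03044729] [ 0.56719383 -0.43469131  0.28      ]
[ 1.05039979 -0.24225208  0.0035477 ] [ 0.93198289 -0.21535165  0.28      ]
pos [ 0.1868 -0.596   0.2261] yaw 0.3037 tiltz [-4.0e-04  1.1e-03 -1.0e+00] F [-0.71 -0.2   0.19] w 0.998 t 0.15
slide mm [ 312.6 -284.5   26.4] roll 0.5287
```

View pics/c4.png

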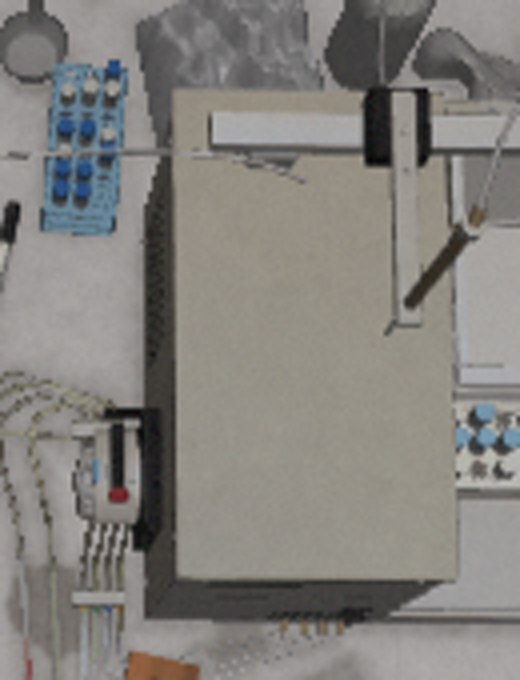

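Call:
{"api": "jog_arm", "payload": {"increments": [{"slide":[35,-32,3],"roll":0.1,"gripper":0.45},{"slide":[65,-59,6],"roll":0.2,"gripper":0.45},{"slide":[96,-87,8],"roll":0.3,"gripper":0.45},{"slide":[127,-115,11],"roll":0.4,"gripper":0.45},{"slide":[158,-143,13],"roll":0.5,"gripper":0.45},{"slide":[188,-171,16],"roll":0.5287,"gripper":0.45},{"slide":[219,-199,18],"roll":0.5287,"gripper":0.45},{"slide":[250,-227,21],"roll":0.5287,"gripper":0.45},{"slide":[281,-255,24],"roll":0.5287,"gripper":0.45},{"slide":[305,-278,26],"roll":0.5287,"gripper":0.45}]}}

```text
clock: 0.98
position: [0.3956, -0.2375, 0.2006]
ee_rot: [-3.122, 0.352, -0.0]
force: [0.8, -0.0, -0.1]
width: 0.449
```

```bash
python3 - <<'E'
from h import *
go([.40,-.231,.20],-.225)
im=snap('wrist','w1')
go([.40,-.231,.20],-.225)
E
```

```text
pos [ 0.3956 -0.2375  0.2006] yaw -0.2243 tiltz [ 3.e-04  1.e-04 -1.e+00] F [ 0.78 -0.01 -0.07] w 0.449 t 0.9833
slide mm [ 2.8 -7.4  0.6] roll 0.0007
pos [ 0.3994 -0.2303  0.2003] yaw -0.2162 tiltz [ 0.0017  0.0036 -1.    ] F [3.07 6.95 0.95] w 0.449 t 1.0333
slide mm [0.7 0.6 0.3] roll 0.0088
```

View pics/w1.png

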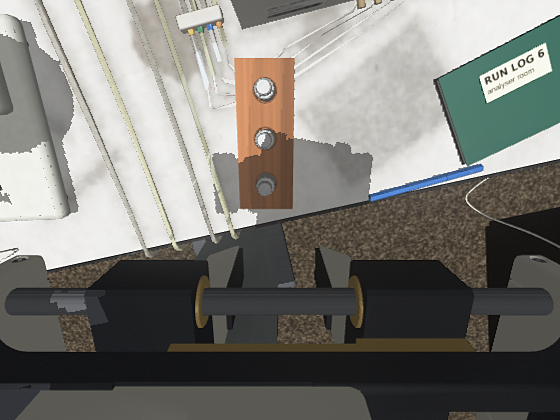

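```bash
python3 - <<'E'
from h import *
crop('w1',225,50,305,220,4,'c5')
E
```

```text
(no output)
```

View pics/c5.png

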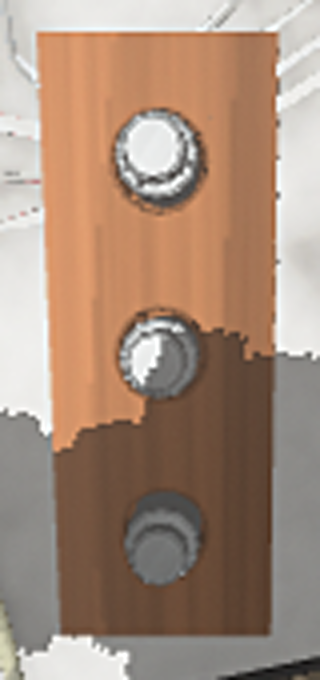

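```bash
python3 - <<'E'
from h import *
im=load('w1')
f=lambda x,y,k,u0,v0:(u0+(x+.5)/k-.5,v0+(y+.5)/k-.5)
for x,y in [(156,145),(160,354),(159,556)]:print('w',px(im,*f(x,y,4,225,50),.064).round(4),px(im,*f(x,y,4,225,50)).round(4))
for x,y in [(38,32),(278,32),(62,634),(270,634)]:print('b',px(im,*f(x,y,4,225,50),.03).round(4))
E
```

```text
w [ 0.5061 -0.2472  0.064 ] [ 0.5061 -0.2472  0.0644]
w [ 0.4609 -0.2371  0.064 ] [ 0.4609 -0.2371  0.0646]
w [ 0.413  -0.2251  0.064 ] [ 0.413  -0.2251  0.064 ]
b [ 0.5418 -0.2241  0.03  ]
b [ 0.5285 -0.2821  0.03  ]
b [ 0.3903 -0.1894  0.03  ]
b [ 0.377  -0.2474  0.03  ]
```

```bash
python3 - <<'E'
from h import *
go([.413,-.225,.036],-.225)
E
```

```text
pos [ 0.3994 -0.2303  0.2003] yaw -0.2162 tiltz [ 0.0017  0.0036 -1.    ] F [3.07 6.95 0.95] w 0.449 t 1.0333
slide mm [ 12.   -7.4 164.4] roll 0.0088
```

Call:
{"api": "jog_arm", "payload": {"increments": [{"slide":[5,-4,20],"roll":0,"gripper":0.45},{"slide":[11,-8,40],"roll":0,"gripper":0.45},{"slide":[14,-11,60],"roll":0,"gripper":0.45},{"slide":[14,-11,75],"roll":0,"gripper":0.45},{"slide":[14,-11,85],"roll":0,"gripper":0.45},{"slide":[14,-11,90],"roll":0,"gripper":0.45},{"slide":[14,-11,90],"roll":0,"gripper":0.45},{"slide":[14,-11,90],"roll":0,"gripper":0.45},{"slide":[14,-11,90],"roll":0,"gripper":0.45},{"slide":[14,-11,90],"roll":0,"gripper":0.45}]}}

```text
clock: 1.87
position: [0.4114, -0.2326, 0.1115]
ee_rot: [3.121, -0.353, 0.002]
force: [0.2, 0.2, 0.4]
width: 0.449
```

```bash
python3 - <<'E'
from h import *
go([.413,-.225,.036],-.225)
E
```

```text
pos [ 0.4114 -0.2326  0.1115] yaw -0.2252 tiltz [ 1.3e-03 -7.0e-04 -1.0e+00] F [0.16 0.23 0.39] w 0.449 t 1.8667
slide mm [-0.2 -7.8 75.5] roll -0.0002
```

Call:
{"api": "jog_arm", "payload": {"increments": [{"slide":[0,-4,6],"roll":0,"gripper":0.45},{"slide":[0,-8,18],"roll":0,"gripper":0.45},{"slide":[0,-8,35],"roll":0,"gripper":0.45},{"slide":[0,-8,52],"roll":0,"gripper":0.45},{"slide":[0,-8,65],"roll":0,"gripper":0.45},{"slide":[0,-8,72],"roll":0,"gripper":0.45},{"slide":[0,-8,75],"roll":0,"gripper":0.45},{"slide":[0,-8,75],"roll":0,"gripper":0.45},{"slide":[0,-8,75],"roll":0,"gripper":0.45},{"slide":[0,-8,75],"roll":0,"gripper":0.45}]}}

```text
clock: 2.7
position: [0.4133, -0.2247, 0.0364]
ee_rot: [3.121, -0.353, 0.002]
force: [0.7, -1.3, -0.6]
width: 0.448
```

```bash
python3 - <<'E'
from h import *
im=snap('wrist','w2')
go([.413,-.225,.036],-.225)
E
```

```text
pos [ 0.4133 -0.2247  0.0364] yaw -0.225 tiltz [ 1.3e-03 -6.0e-04 -1.0e+00] F [-0.56 -0.11  0.8 ] w 0.449 t 2.75
slide mm [-0.2  0.3  0.4] roll -0.0
```

View pics/w2.png

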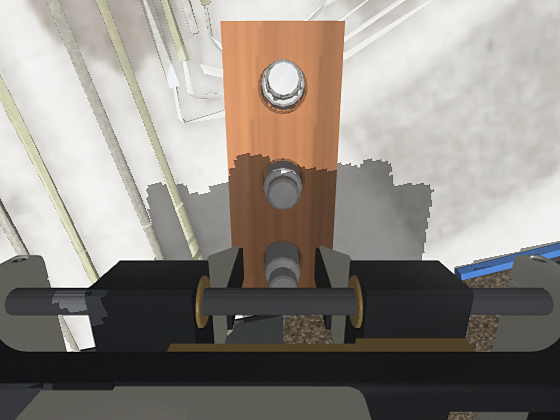

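Call:
{"api": "jog_arm", "payload": {"increments": [{"slide":[0,0,0],"roll":0,"gripper":0.1},{"slide":[0,0,0],"roll":0,"gripper":0.1},{"slide":[0,0,0],"roll":0,"gripper":0.1},{"slide":[0,0,0],"roll":0,"gripper":0.1},{"slide":[0,0,0],"roll":0,"gripper":0.1},{"slide":[0,0,0],"roll":0,"gripper":0.1},{"slide":[0,0,-2],"roll":0,"gripper":0.1},{"slide":[0,0,-8],"roll":0,"gripper":0.1},{"slide":[0,0,-20],"roll":0,"gripper":0.1},{"slide":[0,0,-35],"roll":0,"gripper":0.1}], "newtons": 25}}

```text
clock: 3.58
position: [0.412, -0.2241, 0.0708]
ee_rot: [-3.121, 0.352, 0.003]
force: [-0.6, 0.8, -0.8]
width: 0.206
```

```bash
python3 - <<'E'
from h import *
go([.513,.06,.24],-.54)
E
```

```text
pos [ 0.412  -0.2241  0.0708] yaw -0.2248 tiltz [-1.8e-03  9.0e-04 -1.0e+00] F [-0.59  0.84 -0.81] w 0.206 t 3.5833
slide mm [  34.8 -299.5 -169.1] roll 0.3152
```

Call:
{"api": "jog_arm", "payload": {"increments": [{"slide":[0,0,-30],"roll":0,"gripper":0.1},{"slide":[2,-10,-65],"roll":0.03,"gripper":0.1},{"slide":[4,-25,-100],"roll":0.06,"gripper":0.1},{"slide":[7,-50,-130],"roll":0.1,"gripper":0.1},{"slide":[10,-80,-150],"roll":0.14,"gripper":0.1},{"slide":[14,-112,-165],"roll":0.18,"gripper":0.1},{"slide":[18,-145,-169],"roll":0.22,"gripper":0.1},{"slide":[22,-178,-169],"roll":0.26,"gripper":0.1},{"slide":[26,-210,-169],"roll":0.3,"gripper":0.1},{"slide":[29,-240,-169],"roll":0.315,"gripper":0.1}]}}

```text
clock: 4.42
position: [0.4947, 0.005, 0.2404]
ee_rot: [-3.027, 0.841, -0.001]
force: [0.9, -0.7, -0.6]
width: 0.206
```

```bash
python3 - <<'E'
from h import *
go([.513,.06,.24],-.54)
E
```

```text
pos [0.4947 0.005  0.2404] yaw -0.5418 tiltz [ 7.e-04  2.e-04 -1.e+00] F [ 0.93 -0.73 -0.65] w 0.206 t 4.4167
slide mm [-12.7 -56.6   0.5] roll -0.0018
```

Call:
{"api": "jog_arm", "payload": {"increments": [{"slide":[-5,-25,0],"roll":0,"gripper":0.1},{"slide":[-10,-42,0],"roll":0,"gripper":0.1},{"slide":[-12,-52,0],"roll":0,"gripper":0.1},{"slide":[-13,-56,0],"roll":0,"gripper":0.1},{"slide":[-13,-56,0],"roll":0,"gripper":0.1},{"slide":[-13,-56,0],"roll":0,"gripper":0.1},{"slide":[-13,-56,0],"roll":0,"gripper":0.1},{"slide":[-13,-56,0],"roll":0,"gripper":0.1},{"slide":[-13,-56,0],"roll":0,"gripper":0.1},{"slide":[-13,-56,0],"roll":0,"gripper":0.1}]}}

```text
clock: 5.25
position: [0.5121, 0.057, 0.2398]
ee_rot: [3.027, -0.839, 0.0]
force: [-0.2, 0.3, -1.4]
width: 0.206
```

```bash
python3 - <<'E'
from h import *
im=snap('wrist','w3'); go([.513,.06,.24],-.54)
snap('scene','s3')
E
```

```text
pos [0.5121 0.0572 0.2397] yaw -0.5407 tiltz [ 0.e+00 -1.e-04 -1.e+00] F [-0.13  0.22 -0.79] w 0.205 t 5.3
slide mm [-0.7 -2.8 -0.3] roll -0.0007
```

View pics/w3.png

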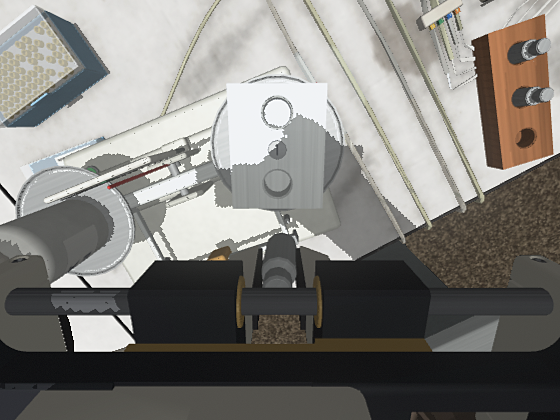

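```bash
python3 - <<'E'
from h import *
crop('w3',210,70,350,290,4,'c6')
E
```

```text
(no output)
```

View pics/c6.png

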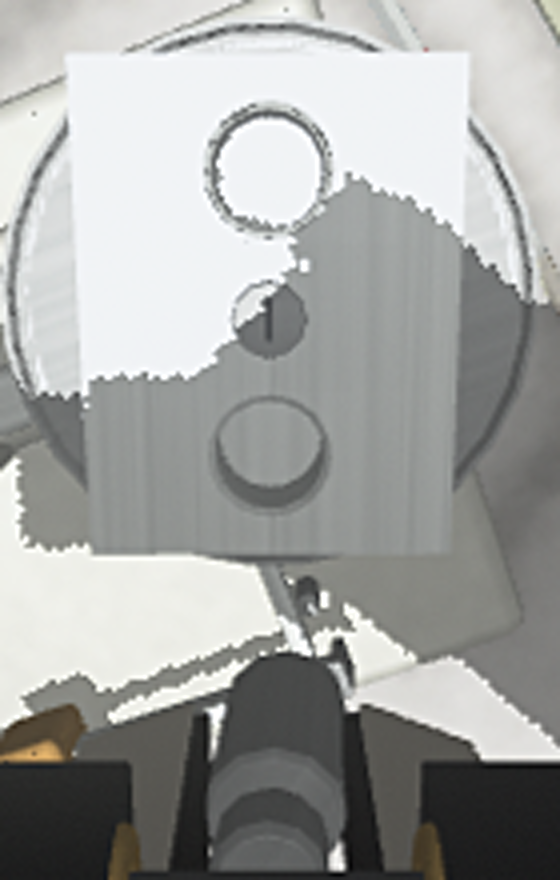

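```bash
python3 - <<'E'
from h import *
im=load('w3')
g=lambda x,y:(210+(x+.5)/4-.5,70+(y+.5)/4-.5)
for n,x,y in [('front',270.5,452),('rear',268,169),('axis',269,320),('FL',67,54),('FR',470,54),('NL',92,553),('NR',451,553)]:
    p=px(im,*g(x,y),.1535); print(n,p.round(4), px(im,*g(x,y+ (0 if n!='x' else 0))).round(4))
R=Ro.from_rotvec(im['s_rot']).as_matrix(); p0=im['s_pos']
h=im['hand_eye']
cam=p0+R@h[:3,3]; print('cam',cam)
def tc(v): q=proj(im,p0+R@np.array(v)); return ((q-[209.5,69.5])*4-.5).round(0)
for r in (0,.008,.010):
  for z in (.028,-.012,-.017,-.028): print(r,z,[tc([a*r,b*r,z]) for a,b in ((1,0),(-1,0),(0,1),(0,-1))])
E
```

```text
front [0.539  0.044  0.1535] [0.5355 0.0463 0.1322]
rear [0.5868 0.0157 0.1535] [0.5875 0.0154 0.1319]
axis [0.5622 0.0304 0.1535] [0.5626 0.0301 0.1598]
FL [0.624  0.0375 0.1535] [0.6515 0.0495 0.0015]
FR [ 0.5848 -0.0277  0.1535] [ 0.5879 -0.0561  0.0017]
NL [0.54   0.0878 0.1535] [0.5401 0.0875 0.1544]
NR [0.5006 0.0224 0.1535] [0.4597 0.0247 0.0271]
cam [0.57978278 0.01812347 0.39834817]
0 0.028 [array([286., 694.]), array([286., 694.]), array([286., 694.]), array([286., 694.])]
0 -0.012 [array([288., 808.]), array([288., 808.]), array([288., 808.]), array([288., 808.])]
0 -0.017 [array([288., 827.]), array([288., 827.]), array([288., 827.]), array([288., 827.])]
0 -0.028 [array([289., 871.]), array([289., 871.]), array([289., 871.]), array([289., 871.])]
0.008 0.028 [array([286., 649.]), array([286., 738.]), array([333., 694.]), array([238., 694.])]
0.008 -0.012 [array([288., 755.]), array([288., 861.]), array([347., 808.]), array([229., 808.])]
0.008 -0.017 [array([288., 771.]), array([288., 880.]), array([349., 826.]), array([228., 827.])]
0.008 -0.028 [array([289., 812.]), array([289., 927.]), array([354., 871.]), array([224., 871.])]
0.01 0.028 [array([286., 638.]), array([286., 749.]), array([345., 694.]), array([226., 694.])]
0.01 -0.012 [array([288., 741.]), array([288., 873.]), array([362., 808.]), array([214., 809.])]
0.01 -0.017 [array([288., 757.]), array([288., 893.]), array([364., 826.]), array([213., 827.])]
0.01 -0.028 [array([289., 797.]), array([289., 941.]), array([370., 871.]), array([208., 871.])]
```

```bash
python3 - <<'E'
from h import *
go([.539,.0435,.197],-.535)
E
```

```text
pos [0.5122 0.0574 0.2398] yaw -0.5404 tiltz [ 0.e+00 -1.e-04 -1.e+00] F [ 0.45 -1.03 -1.32] w 0.206 t 5.35
slide mm [30.2 -1.9 42.8] roll -0.0054
```

Call:
{"api": "jog_arm", "payload": {"increments": [{"slide":[8,-2,6],"roll":0,"gripper":0.1},{"slide":[20,-2,16],"roll":0,"gripper":0.1},{"slide":[28,-2,28],"roll":0,"gripper":0.1},{"slide":[30,-2,38],"roll":0,"gripper":0.1},{"slide":[30,-2,43],"roll":0,"gripper":0.1},{"slide":[30,-2,43],"roll":0,"gripper":0.1},{"slide":[30,-2,43],"roll":0,"gripper":0.1},{"slide":[30,-2,43],"roll":0,"gripper":0.1},{"slide":[30,-2,43],"roll":0,"gripper":0.1},{"slide":[30,-2,43],"roll":0,"gripper":0.1}]}}

```text
clock: 6.18
position: [0.5391, 0.0442, 0.1973]
ee_rot: [-3.028, 0.837, -0.002]
force: [0.4, 0.0, -1.0]
width: 0.209
```

```bash
python3 - <<'E'
from h import *
im=snap('wrist','w4'); crop('w4',210,150,350,310,5,'c7'); go([.539,.0435,.182],-.535)
R=Ro.from_rotvec(im['s_rot'] if 's_rot' in im else load('w4')['s_rot']).as_matrix(); im=load('w4')
for p in ([.539,.0435,.1535],[.5622,.0304,.1535]): print(proj(im,p))
E
```

```text
pos [0.5391 0.0442 0.1973] yaw -0.5398 tiltz [ 1.e-03  1.e-04 -1.e+00] F [ 0.12  0.14 -0.78] w 0.203 t 6.2333
slide mm [ 0.2  0.6 15.3] roll -0.0048
[281.84030041 234.3954088 ]
[280.9169085  198.56795435]
```

View pics/c7.png

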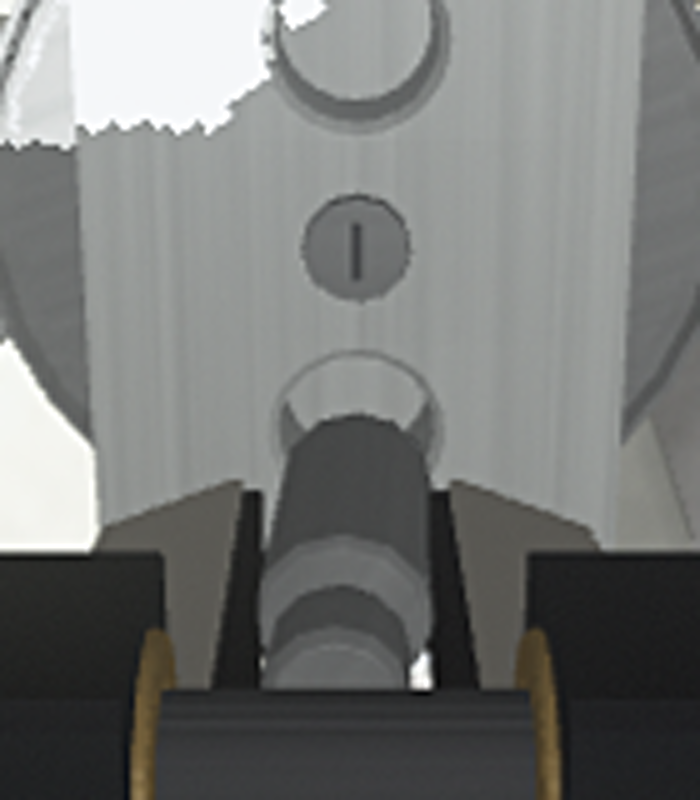

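```bash
python3 - <<'E'
from h import *
im=load('w4')
R=Ro.from_rotvec(im['s_rot']).as_matrix(); p0=im['s_pos']
c=lambda q:((q-[209.5,149.5])*5-.5).round(0)
for r in (0,.0085,.010): print(r,[c(proj(im,p0+R@np.array([a*r,b*r,.0284-(.0015 if r==.01 else 0)]))) for a,b in ((1,0),(0,1),(0,-1),(-1,0))])
# socket ring predicted at .1535, r=12.75
for ctr in ([.539,.0442],): 
  for z in (.1525,.1535,.1545): print(z,[c(proj(im,np.array([*ctr,z])+R@np.array([a*.01275,b*.01275,0]))) for a,b in ((1,0),(0,1),(0,-1),(-1,0))], c(proj(im,[*ctr,z])))
E
```

```text
0 [array([357., 467.]), array([357., 467.]), array([357., 467.]), array([357., 467.])]
0.0085 [array([357., 407.]), array([420., 467.]), array([294., 467.]), array([357., 525.])]
0.01 [array([357., 401.]), array([432., 471.]), array([282., 471.]), array([357., 539.])]
0.1525 [array([357., 340.]), array([445., 424.]), array([269., 424.]), array([357., 505.])] [357. 424.]
0.1535 [array([357., 342.]), array([445., 426.]), array([269., 426.]), array([357., 508.])] [357. 426.]
0.1545 [array([357., 344.]), array([446., 429.]), array([268., 429.]), array([357., 510.])] [357. 429.]
```

Call:
{"api": "jog_arm", "payload": {"increments": [{"slide":[0,0,3],"roll":0,"gripper":0.1},{"slide":[0,0,6],"roll":0,"gripper":0.1},{"slide":[0,0,8.5],"roll":0,"gripper":0.1},{"slide":[0,0,10.5],"roll":0,"gripper":0.1},{"slide":[0,0,12.5],"roll":0,"gripper":0.1},{"slide":[0,0,14.5],"roll":0,"gripper":0.1},{"slide":[0,0,16],"roll":0,"gripper":0.1},{"slide":[0,0,17.5],"roll":0,"gripper":0.1},{"slide":[0,0,19],"roll":0,"gripper":0.1},{"slide":[0,0,20],"roll":0,"gripper":0.1}]}}

```text
clock: 7.07
position: [0.5389, 0.044, 0.1765]
ee_rot: [3.028, -0.838, -0.0]
force: [0.9, -0.1, -1.5]
width: 0.204
```

```bash
python3 - <<'E'
from h import *
im=snap('wrist','w5'); crop('w5',210,150,350,310,5,'c8'); go([.539,.0435,.160],-.535)
E
```

```text
pos [0.5388 0.044  0.1764] yaw -0.54 tiltz [-3.e-04 -1.e-04 -1.e+00] F [ 0.31 -1.22 -1.99] w 0.209 t 7.1167
slide mm [ 0.4  0.3 16.4] roll -0.005
```

View pics/c8.png

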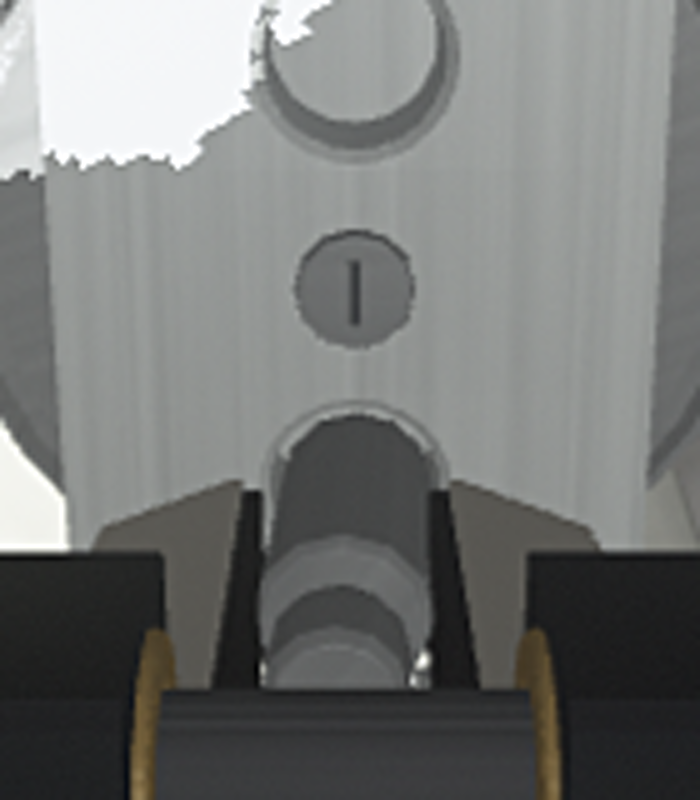

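Call:
{"api": "jog_arm", "payload": {"increments": [{"slide":[0,0,2],"roll":0,"gripper":0.1},{"slide":[0,0,4],"roll":0,"gripper":0.1},{"slide":[0,0,6],"roll":0,"gripper":0.1},{"slide":[0,0,8],"roll":0,"gripper":0.1},{"slide":[0,0,10],"roll":0,"gripper":0.1},{"slide":[0,0,11.5],"roll":0,"gripper":0.1},{"slide":[0,0,12.5],"roll":0,"gripper":0.1},{"slide":[0,0,13.5],"roll":0,"gripper":0.1},{"slide":[0,0,14],"roll":0,"gripper":0.1},{"slide":[0,0,14.5],"roll":0,"gripper":0.1}]}}

```text
clock: 7.95
position: [0.539, 0.044, 0.1622]
ee_rot: [3.028, -0.838, 0.0]
force: [-0.7, 0.2, -1.7]
width: 0.207
```

```bash
python3 - <<'E'
from h import *
im=snap('wrist','w6'); crop('w6',210,150,350,310,5,'c9'); go([.539,.0435,.160],-.535)
E
```

```text
pos [0.5389 0.044  0.1621] yaw -0.5399 tiltz [-0. -0. -1.] F [ 0.01 -0.88 -0.66] w 0.209 t 8.0
slide mm [0.3 0.4 2.1] roll -0.0049
```

View pics/c9.png

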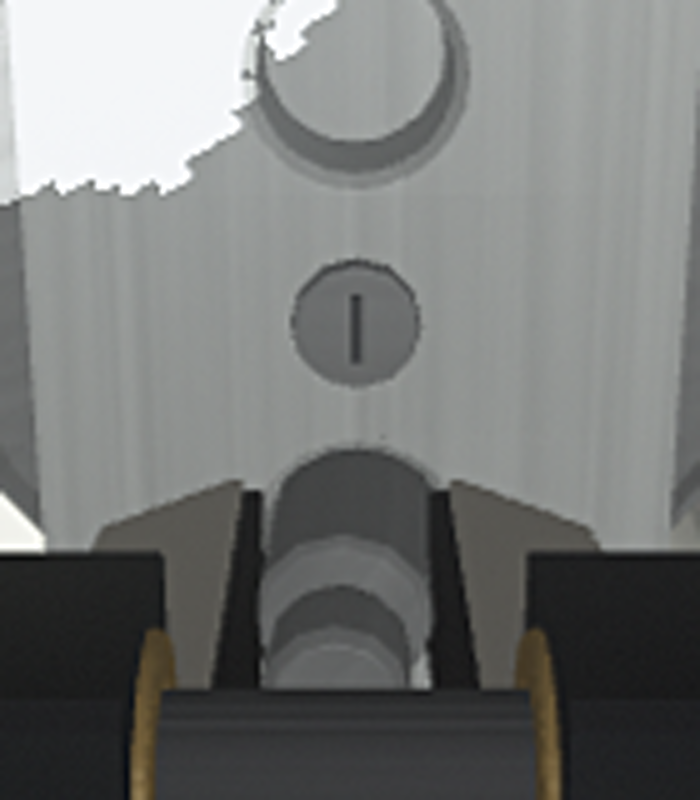

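Call:
{"api": "jog_arm", "payload": {"increments": [{"slide":[0,0,0.5],"roll":0,"gripper":0.1},{"slide":[0,0,1],"roll":0,"gripper":0.1},{"slide":[0,0,1.5],"roll":0,"gripper":0.1},{"slide":[0,0,1.5],"roll":0,"gripper":0.1},{"slide":[0,0,1.5],"roll":0,"gripper":0.1},{"slide":[0,0,1.5],"roll":0,"gripper":0.1},{"slide":[0,0,1.5],"roll":0,"gripper":0.1},{"slide":[0,0,1.5],"roll":0,"gripper":0.1},{"slide":[0,0,1.5],"roll":0,"gripper":0.1},{"slide":[0,0,1.5],"roll":0,"gripper":0.1}]}}

```text
clock: 8.83
position: [0.5389, 0.044, 0.1607]
ee_rot: [3.028, -0.838, 0.0]
force: [0.3, 0.9, -1.8]
width: 0.206
```

```bash
python3 - <<'E'
from h import *
im=snap('scene','s4');crop('s4',140,200,280,320,5,'c10');go([.539,.0435,.160],-.535)
E
```

```text
pos [0.5389 0.044  0.1607] yaw -0.54 tiltz [-0. -0. -1.] F [-0.14 -0.01 -1.55] w 0.209 t 8.8833
slide mm [0.3 0.4 0.7] roll -0.005
```

View pics/c10.png

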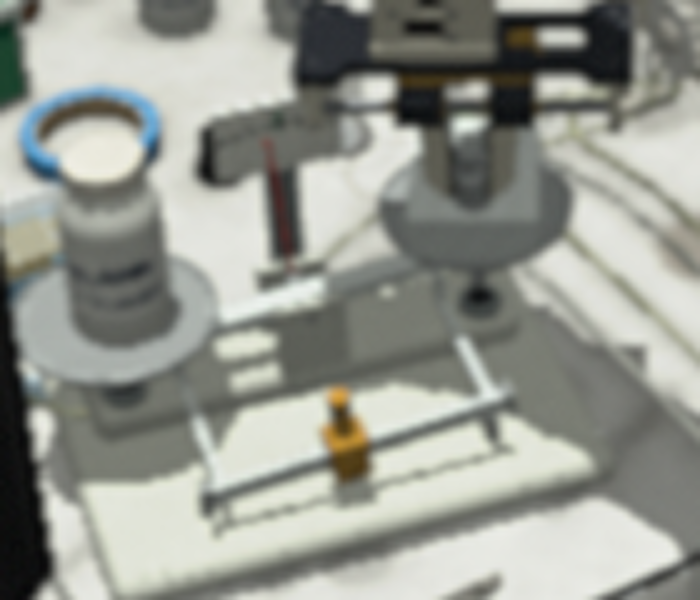

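Call:
{"api": "jog_arm", "payload": {"increments": [{"slide":[0,0,0.4],"roll":0,"gripper":0.1},{"slide":[0,0,0.8],"roll":0,"gripper":0.1},{"slide":[0,0,0.8],"roll":0,"gripper":0.1},{"slide":[0,0,0.8],"roll":0,"gripper":0.25},{"slide":[0,0,0.8],"roll":0,"gripper":0.3},{"slide":[0,0,0.8],"roll":0,"gripper":0.4},{"slide":[0,0,0.8],"roll":0,"gripper":0.42},{"slide":[0,0,0.8],"roll":0,"gripper":0.42},{"slide":[0,0,0.8],"roll":0,"gripper":0.42},{"slide":[0,0,0.8],"roll":0,"gripper":0.42}]}}

```text
clock: 9.72
position: [0.539, 0.044, 0.1599]
ee_rot: [3.028, -0.838, 0.0]
force: [-0.4, -0.2, 0.2]
width: 0.416
```

```bash
python3 - <<'E'
from h import *
im=snap('wrist','w7');go([.513,.06,.24],-.535)
im=snap('scene','s5');crop('s5',140,200,280,320,5,'c11')
E
```

```text
pos [0.539  0.044  0.1599] yaw -0.54 tiltz [ 1.e-04 -0.e+00 -1.e+00] F [ 0.42 -0.39 -0.23] w 0.419 t 9.7667
slide mm [-30.5  -0.4 -80.1] roll -0.005
```

View pics/w7.png

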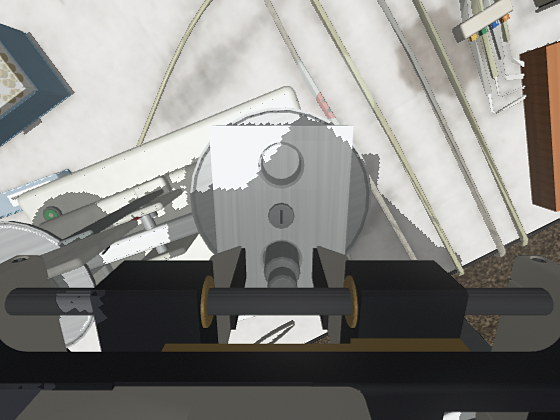

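View pics/c11.png

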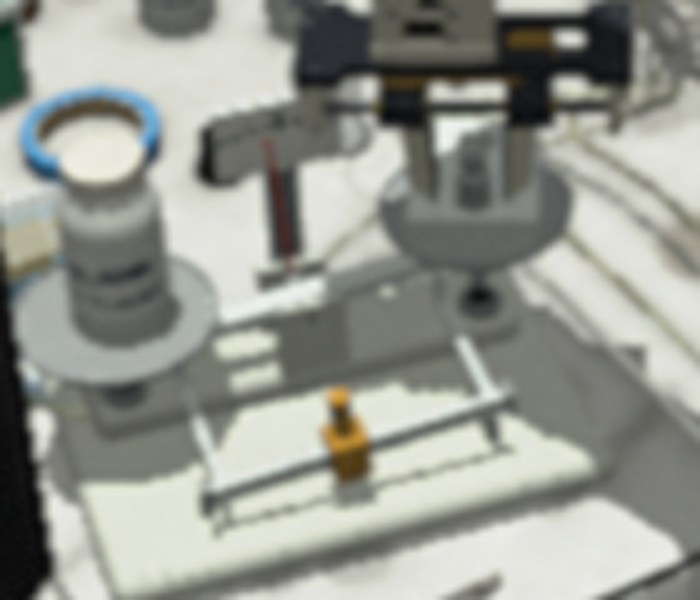

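```bash
python3 - <<'E'
from h import *
go([.425,.166,.20],-.171); print(arm.observe()['joints'].round(2))
E
```

```text
pos [0.5389 0.044  0.1599] yaw -0.54 tiltz [ 0. -0. -1.] F [-0.22 -0.57  1.1 ] w 0.421 t 9.8167
slide mm [-160.4  -46.1  -40.1] roll -0.369
[-0.03  0.38 -0.19  1.85  0.09  0.92 -2.38]
```

Call:
{"api": "jog_arm", "payload": {"increments": [{"slide":[0,0,-15],"roll":0,"gripper":0.42},{"slide":[0,0,-35],"roll":0,"gripper":0.42},{"slide":[0,0,-52],"roll":0,"gripper":0.42},{"slide":[-25,-7,-58],"roll":-0.08,"gripper":0.42},{"slide":[-55,-16,-58],"roll":-0.18,"gripper":0.3},{"slide":[-88,-25,-58],"roll":-0.28,"gripper":0.3},{"slide":[-120,-34,-55],"roll":-0.369,"gripper":0.3},{"slide":[-145,-41,-48],"roll":-0.369,"gripper":0.3},{"slide":[-158,-46,-42],"roll":-0.369,"gripper":0.3},{"slide":[-160,-46,-40],"roll":-0.369,"gripper":0.3}]}}

```text
clock: 10.65
position: [0.4231, 0.168, 0.1995]
ee_rot: [-3.13, 0.261, 0.001]
force: [-0.2, 0.8, 0.9]
width: 0.3
```

```bash
python3 - <<'E'
from h import *
im=snap('wrist','w8');go([.425,.166,.20],-.171)
E
```

```text
pos [0.4241 0.1666 0.1995] yaw -0.168 tiltz [-8.e-04 -3.e-04 -1.e+00] F [-0.08  0.23  0.31] w 0.302 t 10.7
slide mm [ 1.   0.5 -0.5] roll 0.003
```

View pics/w8.png

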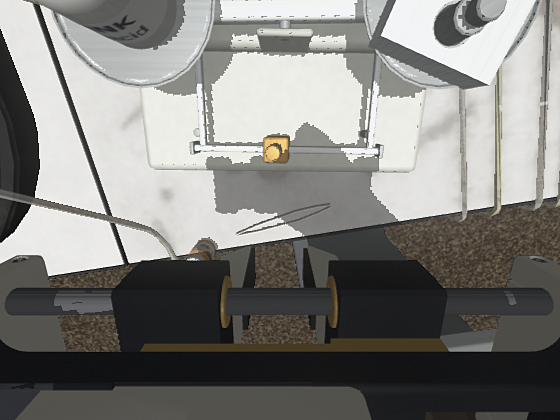

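```bash
python3 - <<'E'
from h import *
crop('w8',180,110,400,180,3.5,'c12')
E
```

```text
(no output)
```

View pics/c12.png

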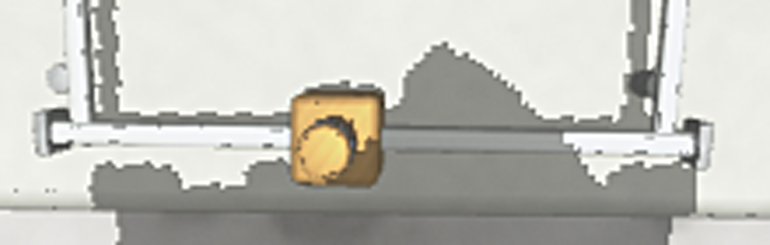

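```bash
python3 - <<'E'
from h import *
im=load('w8')
g=lambda x,y:(180+(x+.5)/3.5-.5,110+(y+.5)/3.5-.5)
for n,x,y,z in [('knob',325,153,.106),('railL',50,132,.069-.007),('railR',692,146,.069+.007),('armL',84,120,.07),('armR',668,133,.07)]: print(n,px(im,*g(x,y),z).round(4),px(im,*g(x,y)).round(4))
k=px(im,*g(325,153),.106)
go([*k[:2],.12],-.171)
E
```

```text
knob [0.4769 0.1657 0.106 ] [0.477  0.1657 0.1066]
railL [0.4911 0.2414 0.062 ] [0.4911 0.2412 0.0626]
railR [0.4596 0.0708 0.076 ] [0.4596 0.0708 0.0762]
armL [0.4929 0.2293 0.07  ] [0.4926 0.2318 0.0604]
armR [0.4632 0.0751 0.07  ] [0.464  0.0766 0.0756]
pos [0.4241 0.1666 0.1995] yaw -0.168 tiltz [-8.e-04 -3.e-04 -1.e+00] F [-0.08  0.23  0.31] w 0.302 t 10.7
slide mm [52.3 -8.  79.4] roll 0.003
```

Call:
{"api": "jog_arm", "payload": {"increments": [{"slide":[20,-3,10],"roll":0,"gripper":0.3},{"slide":[40,-6,25],"roll":0,"gripper":0.3},{"slide":[52,-8,45],"roll":0,"gripper":0.3},{"slide":[52,-8,60],"roll":0,"gripper":0.3},{"slide":[52,-8,70],"roll":0,"gripper":0.3},{"slide":[52,-8,75],"roll":0,"gripper":0.3},{"slide":[52,-8,75],"roll":0,"gripper":0.3},{"slide":[52,-8,75],"roll":0,"gripper":0.3},{"slide":[52,-8,75],"roll":0,"gripper":0.3},{"slide":[52,-8,75],"roll":0,"gripper":0.3}]}}

```text
clock: 11.53
position: [0.4784, 0.1649, 0.1259]
ee_rot: [-3.13, 0.268, -0.002]
force: [0.2, -0.2, -0.1]
width: 0.297
```

```bash
python3 - <<'E'
from h import *
im=snap('wrist','w9');go([.477,.1657,.088],-.175)
E
```

```text
pos [0.4784 0.1649 0.1258] yaw -0.1708 tiltz [ 1.5e-03  4.0e-04 -1.0e+00] F [ 0.15  0.48 -0.01] w 0.301 t 11.5833
slide mm [-1.5 -0.5 37.8] roll 0.0042
```

View pics/w9.png

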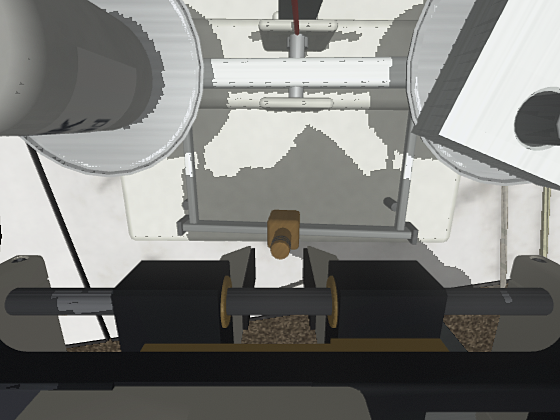

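Call:
{"api": "jog_arm", "payload": {"increments": [{"slide":[-1,-0.5,8],"roll":0,"gripper":0.3},{"slide":[-1,-0.5,18],"roll":0,"gripper":0.3},{"slide":[-1,-0.5,28],"roll":0,"gripper":0.3},{"slide":[-1,-0.5,34],"roll":0,"gripper":0.3},{"slide":[-1,-0.5,36.5],"roll":0,"gripper":0.3},{"slide":[-1,0,36.5],"roll":0,"gripper":0.3},{"slide":[-1,3,36.5],"roll":0,"gripper":0.3},{"slide":[-1,6,36.5],"roll":0,"gripper":0.3},{"slide":[-1,9,36.5],"roll":0,"gripper":0.3},{"slide":[-1,12,36.5],"roll":0,"gripper":0.3}]}}

```text
clock: 12.42
position: [0.4752, 0.1529, 0.0888]
ee_rot: [-3.13, 0.268, -0.001]
force: [1.3, 1.0, 0.9]
width: 0.299
```

```bash
python3 - <<'E'
from h import *
im=snap('wrist','w10');go([.477,.1657,.088],-.175)
E
```

```text
pos [0.475  0.1521 0.0887] yaw -0.1717 tiltz [ 5.e-04 -2.e-04 -1.e+00] F [ 0.8  -0.79  0.5 ] w 0.3 t 12.4667
slide mm [ -0.4 -13.7   0.7] roll 0.0033
```

View pics/w10.png

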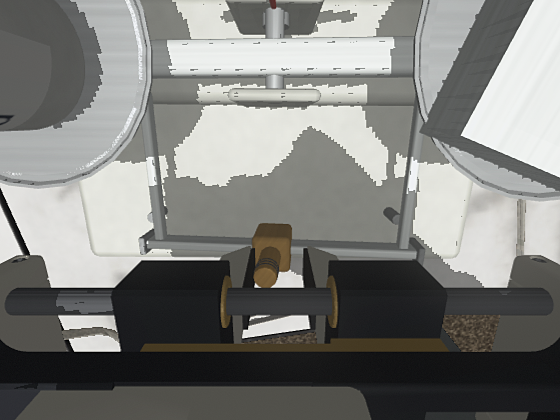

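Call:
{"api": "jog_arm", "payload": {"increments": [{"slide":[0,3,0],"roll":0,"gripper":0.3},{"slide":[0,7,0],"roll":0,"gripper":0.3},{"slide":[0,11,0],"roll":0,"gripper":0.3},{"slide":[0,15,0],"roll":0,"gripper":0.3},{"slide":[0,19,0],"roll":0,"gripper":0.3},{"slide":[0,23,0],"roll":0,"gripper":0.3},{"slide":[0,27,0],"roll":0,"gripper":0.3},{"slide":[0,30,0],"roll":0,"gripper":0.3},{"slide":[0,32,0],"roll":0,"gripper":0.3},{"slide":[0,32,0],"roll":0,"gripper":0.3}]}}

```text
clock: 13.3
position: [0.4693, 0.1209, 0.0883]
ee_rot: [3.13, -0.269, -0.0]
force: [-0.0, -0.1, 1.0]
width: 0.3
```

```bash
python3 - <<'E'
from h import *
im=snap('wrist','w11');go([.477,.1657,.088],-.175)
im=snap('scene','s6');crop('s6',140,200,280,320,5,'c13')
E
```

```text
pos [0.4694 0.1212 0.0884] yaw -0.1715 tiltz [-2.e-04 -3.e-04 -1.e+00] F [-0.12 -0.73  0.25] w 0.298 t 13.35
slide mm [ -0.1 -45.2   0.4] roll 0.0035
```

View pics/w11.png

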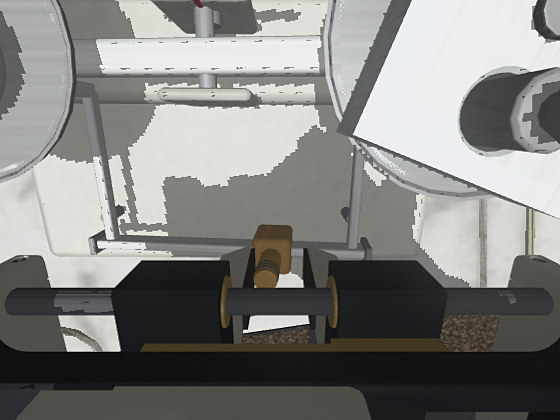

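View pics/c13.png

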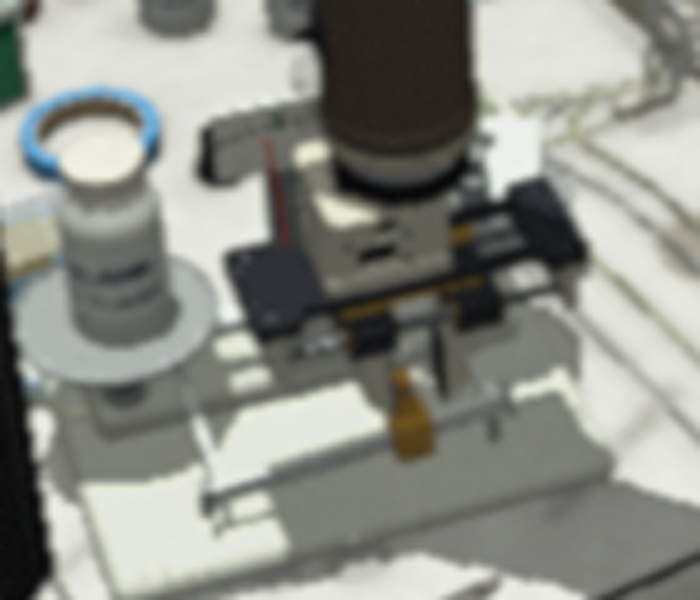

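Call:
{"api": "jog_arm", "payload": {"increments": [{"slide":[0,3,0],"roll":0,"gripper":0.3},{"slide":[0,6,0],"roll":0,"gripper":0.3},{"slide":[0,9,0],"roll":0,"gripper":0.3},{"slide":[0,12,0],"roll":0,"gripper":0.3},{"slide":[0,15,0],"roll":0,"gripper":0.3},{"slide":[0,18,0],"roll":0,"gripper":0.3},{"slide":[0,20,0],"roll":0,"gripper":0.3},{"slide":[0,22,0],"roll":0,"gripper":0.3},{"slide":[0,23,0],"roll":0,"gripper":0.3},{"slide":[0,23,0],"roll":0,"gripper":0.3}]}}

```text
clock: 14.23
position: [0.4655, 0.0985, 0.0884]
ee_rot: [3.13, -0.269, -0.0]
force: [-0.5, 0.6, -0.4]
width: 0.301
```

```bash
python3 - <<'E'
from h import *
im=snap('wrist','w12');go([.477,.1657,.088],-.175)
im=snap('scene','s7');crop('s7',140,200,280,320,5,'c14')
E
```

```text
pos [0.4655 0.0987 0.0884] yaw -0.1711 tiltz [-2.e-04 -3.e-04 -1.e+00] F [-0.65 -0.07 -0.25] w 0.295 t 14.2833
slide mm [ -0.1 -68.    0.3] roll 0.0039
```

View pics/w12.png

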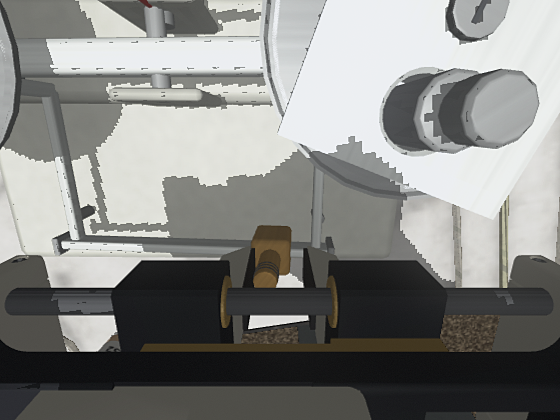

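View pics/c14.png

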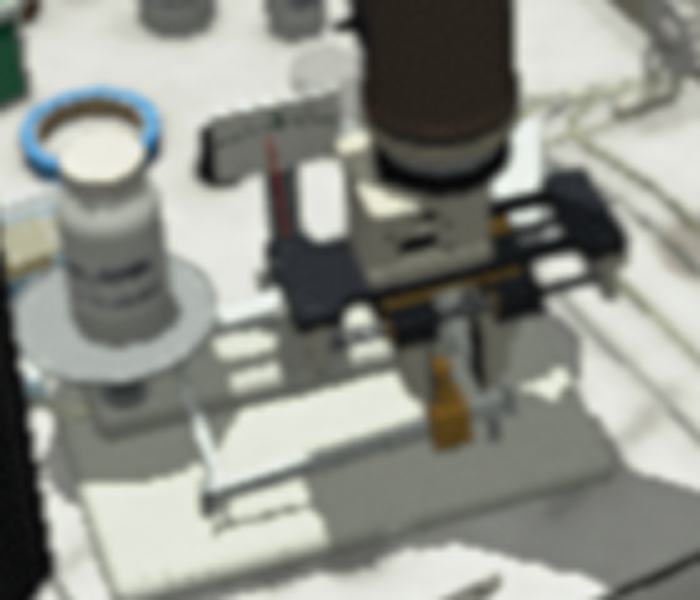

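```bash
python3 - <<'E'
from h import *
a=[cv2.resize(cv2.imread(f'pics/{n}.png')[215:250,180:215],None,fx=10,fy=10,interpolation=cv2.INTER_CUBIC) for n in ('s5','s7')]
cv2.imwrite('pics/c15.png',np.hstack(a))
E
```

```text
(no output)
```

View pics/c15.png

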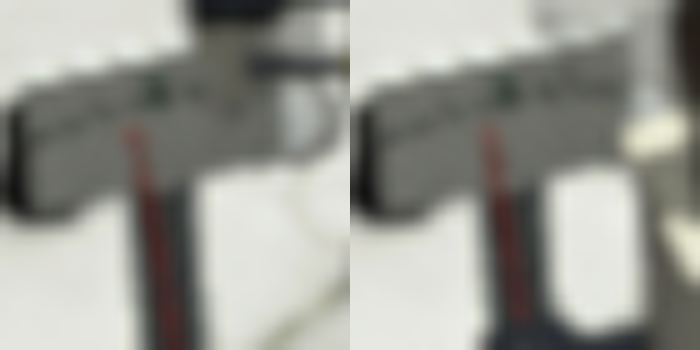

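Call:
{"api": "jog_arm", "payload": {"increments": [{"slide":[0,1,0],"roll":0,"gripper":0.3},{"slide":[0,2,0],"roll":0,"gripper":0.3},{"slide":[0,3,0],"roll":0,"gripper":0.3},{"slide":[0,4,0],"roll":0,"gripper":0.3},{"slide":[0,5,0],"roll":0,"gripper":0.3},{"slide":[0,5,0],"roll":0,"gripper":0.3},{"slide":[0,0,0],"roll":0,"gripper":0.3},{"slide":[0,-2,0],"roll":0,"gripper":0.3},{"slide":[0,-2,0],"roll":0,"gripper":0.3},{"slide":[0,-2,0],"roll":0,"gripper":0.3}]}}

```text
clock: 15.17
position: [0.466, 0.1012, 0.0884]
ee_rot: [-3.13, 0.267, -0.0]
force: [0.3, -0.4, 0.3]
width: 0.297
```

```bash
python3 - <<'E'
from h import *
im=snap('wrist','w13');go([.477,.1657,.088],-.175)
im=snap('scene','s8')
a=[cv2.resize(cv2.imread(f'pics/{n}.png')[215:250,180:215],None,fx=10,fy=10,interpolation=cv2.INTER_CUBIC) for n in ('s7','s8')]
cv2.imwrite('pics/c16.png',np.hstack(a))
E
```

```text
pos [0.4659 0.101  0.0884] yaw -0.1707 tiltz [-1.e-04 -1.e-04 -1.e+00] F [-0.17 -0.18 -0.27] w 0.3 t 15.2167
slide mm [ -0.  -65.7   0.4] roll 0.0043
```

View pics/c16.png

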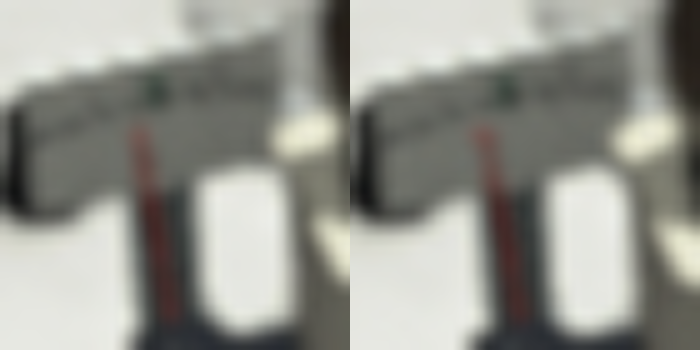

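View pics/w13.png

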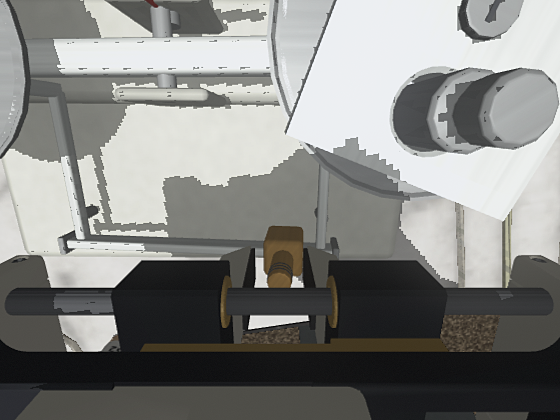

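Call:
{"api": "jog_arm", "payload": {"increments": [{"slide":[0,-4,0],"roll":0,"gripper":0.3},{"slide":[0,-9,0],"roll":0,"gripper":0.3},{"slide":[0,-15,0],"roll":0,"gripper":0.3},{"slide":[0,-21,0],"roll":0,"gripper":0.3},{"slide":[0,-27,0],"roll":0,"gripper":0.3},{"slide":[0,-33,0],"roll":0,"gripper":0.3},{"slide":[0,-39,0],"roll":0,"gripper":0.3},{"slide":[0,-45,0],"roll":0,"gripper":0.3},{"slide":[0,-50,0],"roll":0,"gripper":0.3},{"slide":[0,-54,0],"roll":0,"gripper":0.3}]}}

```text
clock: 16.1
position: [0.4752, 0.1548, 0.0884]
ee_rot: [-3.13, 0.268, -0.0]
force: [0.4, -0.2, -0.0]
width: 0.297
```

```bash
python3 - <<'E'
from h import *
im=snap('wrist','w14');go([.417,-.190,.20],.3)
print(arm.observe()['joints'].round(2))
E
```

```text
pos [0.4753 0.1556 0.0885] yaw -0.17 tiltz [ 3.e-04  8.e-04 -1.e+00] F [0.77 1.4  0.34] w 0.301 t 16.15
slide mm [   1.   350.4 -111.8] roll -0.47
[-0.19  0.43 -0.31  2.01  0.19  0.73 -2.35]
```

View pics/w14.png

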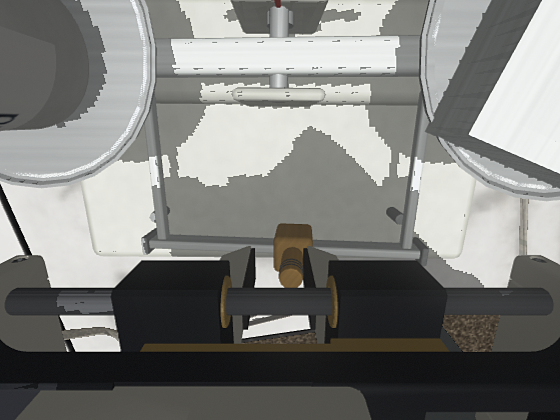

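Call:
{"api": "jog_arm", "payload": {"increments": [{"slide":[0,7,0],"roll":0,"gripper":0.3},{"slide":[0,7,-15],"roll":0,"gripper":0.3},{"slide":[0,7,-40],"roll":0,"gripper":0.35},{"slide":[0,15,-70],"roll":-0.05,"gripper":0.35},{"slide":[-5,35,-100],"roll":-0.12,"gripper":0.35},{"slide":[-15,65,-115],"roll":-0.2,"gripper":0.35},{"slide":[-20,100,-115],"roll":-0.3,"gripper":0.35},{"slide":[-20,138,-115],"roll":-0.4,"gripper":0.35},{"slide":[-10,176,-115],"roll":-0.5,"gripper":0.35},{"slide":[0,214,-115],"roll":-0.6,"gripper":0.35}]}}

```text
clock: 16.98
position: [0.4372, -0.0536, 0.2038]
ee_rot: [3.071, 0.658, 0.001]
force: [1.6, 0.4, 0.2]
width: 0.352
```

```bash
python3 - <<'E'
from h import *
im=snap('scene','s9');go([.460,-.236,.11],.5)
a=[cv2.resize(cv2.imread(f'pics/{n}.png')[215:250,180:215],None,fx=10,fy=10,interpolation=cv2.INTER_CUBIC) for n in ('s5','s9')]
cv2.imwrite('pics/c17.png',np.hstack(a))
print(arm.observe()['joints'].round(2))
E
```

```text
pos [ 0.4377 -0.0618  0.2035] yaw 0.4287 tiltz [ 2.0e-04 -4.2e-03 -1.0e+00] F [ 1.11 -6.66 -0.18] w 0.352 t 17.0333
slide mm [-52.  167.3  94.2] roll -0.0713
[ 0.3   0.19 -0.32  2.01  0.08  0.96 -1.21]
```

View pics/c17.png

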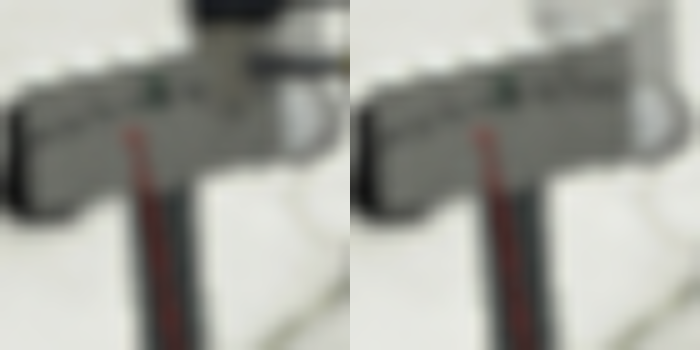

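Call:
{"api": "jog_arm", "payload": {"increments": [{"slide":[-10,35,10],"roll":-0.04,"gripper":0.35},{"slide":[-21,70,20],"roll":-0.07,"gripper":0.35},{"slide":[-32,105,40],"roll":-0.07,"gripper":0.35},{"slide":[-42,137,60],"roll":-0.07,"gripper":0.35},{"slide":[-49,157,75],"roll":-0.07,"gripper":0.35},{"slide":[-52,165,82],"roll":-0.07,"gripper":0.35},{"slide":[-52,165,84],"roll":-0.07,"gripper":0.35},{"slide":[-52,165,84],"roll":-0.07,"gripper":0.35},{"slide":[-52,165,84],"roll":-0.07,"gripper":0.35},{"slide":[-52,165,84],"roll":-0.07,"gripper":0.35}]}}

```text
clock: 17.87
position: [0.4585, -0.2216, 0.1204]
ee_rot: [3.047, 0.762, 0.002]
force: [0.0, 0.7, -0.3]
width: 0.345
```

```bash
python3 - <<'E'
from h import *
im=snap('wrist','w15');go([.460,-.236,.036],.5)
im=snap('scene','s10')
E
```

```text
pos [ 0.4585 -0.2218  0.1204] yaw 0.4897 tiltz [ 1.5e-03 -2.0e-04 -1.0e+00] F [ 0.56 -0.96  0.74] w 0.352 t 17.9167
slide mm [-5.5 13.2 84.4] roll -0.0103
```

View pics/w15.png

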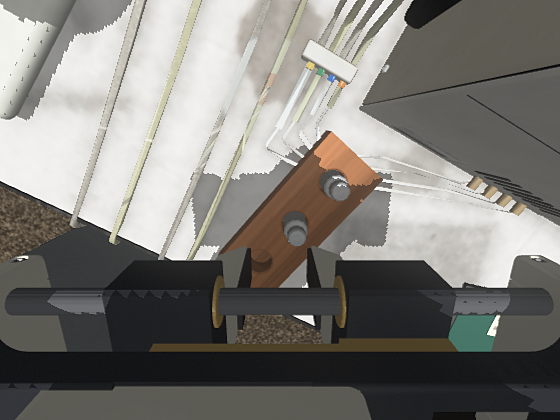

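View pics/s10.png

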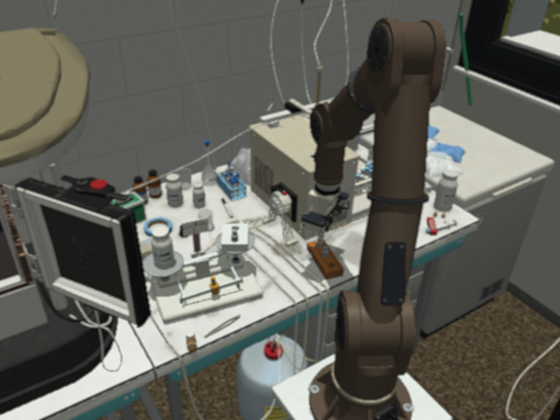

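```bash
python3 - <<'E'
from h import *
im=load('w15'); print(px(im,297,239,.064),px(im,297,239)); print(px(im,262,261,.03))
crop('w15',230,150,400,300,4,'c18')
E
```

```text
[ 0.45843354 -0.23625724  0.064     ] [ 0.45883209 -0.23595223  0.06523406]
[ 0.41362141 -0.22688665  0.03      ]
```

View pics/c18.png

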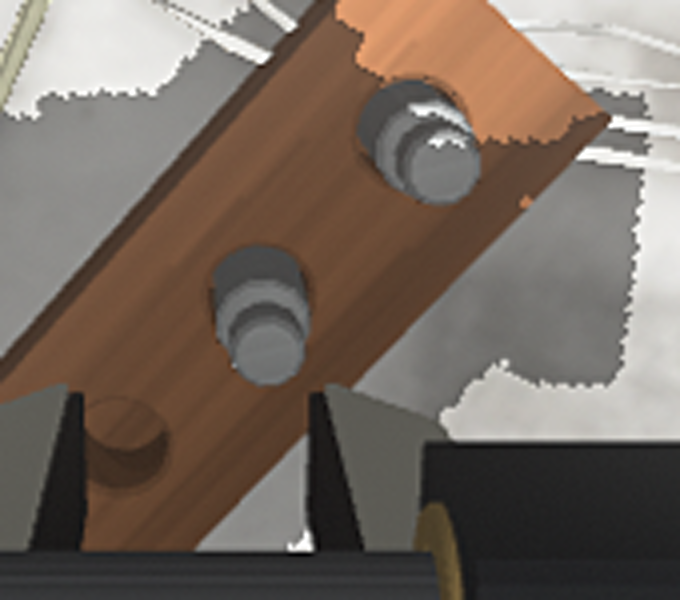

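Call:
{"api": "jog_arm", "payload": {"increments": [{"slide":[-3,7,8],"roll":-0.01,"gripper":0.35},{"slide":[-5.5,13,22],"roll":-0.01,"gripper":0.35},{"slide":[-5.5,13,42],"roll":-0.01,"gripper":0.35},{"slide":[-5.5,13,60],"roll":-0.01,"gripper":0.35},{"slide":[-5.5,13,74],"roll":-0.01,"gripper":0.35},{"slide":[-5.5,13,81],"roll":-0.01,"gripper":0.35},{"slide":[-5.5,13,84],"roll":-0.01,"gripper":0.35},{"slide":[-5.5,13,84],"roll":-0.01,"gripper":0.35},{"slide":[-5.5,13,84],"roll":-0.01,"gripper":0.35},{"slide":[-5.5,13,84],"roll":-0.01,"gripper":0.35}]}}

```text
clock: 18.8
position: [0.4597, -0.2375, 0.0362]
ee_rot: [3.044, 0.773, 0.002]
force: [-0.1, -0.6, -0.3]
width: 0.353
```

```bash
python3 - <<'E'
from h import *
im=snap('wrist','w16');go([.460,-.236,.036],.5)
E
```

```text
pos [ 0.4596 -0.2375  0.0362] yaw 0.4975 tiltz [ 1.4e-03 -7.0e-04 -1.0e+00] F [0.1  0.19 0.2 ] w 0.347 t 18.85
slide mm [ 1.1 -1.2  0.2] roll -0.0025
```

View pics/w16.png

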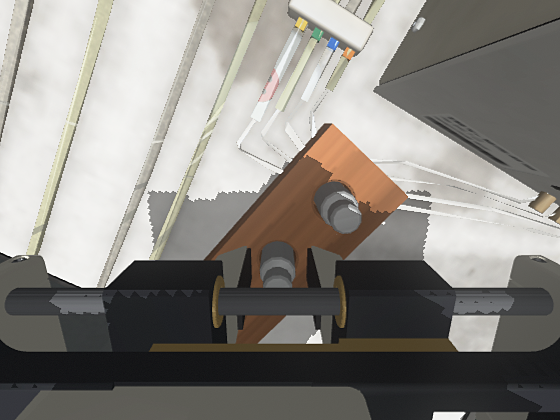

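Call:
{"api": "jog_arm", "payload": {"increments": [{"slide":[1,-1,0],"roll":0,"gripper":0.1},{"slide":[1,-1,0],"roll":0,"gripper":0.1},{"slide":[1,-1,0],"roll":0,"gripper":0.1},{"slide":[1,-1,0],"roll":0,"gripper":0.1},{"slide":[1,-1,0],"roll":0,"gripper":0.1},{"slide":[1,-1,0],"roll":0,"gripper":0.1},{"slide":[1,-1,-2],"roll":0,"gripper":0.1},{"slide":[1,-1,-8],"roll":0,"gripper":0.1},{"slide":[1,-1,-20],"roll":0,"gripper":0.1},{"slide":[1,-1,-38],"roll":0,"gripper":0.1}], "newtons": 25}}

```text
clock: 19.68
position: [0.4583, -0.2354, 0.0729]
ee_rot: [-3.043, -0.773, 0.004]
force: [0.5, -0.1, -0.5]
width: 0.208
```

```bash
python3 - <<'E'
from h import *
go([.50,.0,.24],-.2)
E
```

```text
pos [ 0.4583 -0.2354  0.0729] yaw 0.4976 tiltz [-0.0028  0.0012 -1.    ] F [ 0.46 -0.07 -0.52] w 0.208 t 19.6833
slide mm [ 148.7 -187.4 -166.9] roll 0.6976
```

```bash
python3 - <<'E'
from h import *
go([.5385,-.0107,.24],.5)
E
```

```text
pos [ 0.4583 -0.2354  0.0729] yaw 0.4976 tiltz [-0.0028  0.0012 -1.    ] F [ 0.46 -0.07 -0.52] w 0.208 t 19.6833
slide mm [ 177.5 -159.6 -167. ] roll -0.0024
```

Call:
{"api": "jog_arm", "payload": {"increments": [{"slide":[0,0,-30],"roll":0,"gripper":0.1},{"slide":[8,-8,-62],"roll":0,"gripper":0.1},{"slide":[24,-22,-95],"roll":0,"gripper":0.1},{"slide":[48,-43,-120],"roll":0,"gripper":0.1},{"slide":[74,-66,-142],"roll":0,"gripper":0.1},{"slide":[100,-90,-158],"roll":0,"gripper":0.1},{"slide":[126,-114,-167],"roll":0,"gripper":0.1},{"slide":[150,-136,-167],"roll":0,"gripper":0.1},{"slide":[168,-151,-167],"roll":0,"gripper":0.1},{"slide":[176,-160,-167],"roll":0,"gripper":0.1}]}}

```text
clock: 20.52
position: [0.5383, -0.0075, 0.2409]
ee_rot: [-3.042, -0.779, -0.002]
force: [0.2, 0.2, -0.9]
width: 0.204
```

Call:
{"api": "jog_arm", "payload": {"increments": [{"slide":[0,0,0],"roll":0,"gripper":0.1},{"slide":[0,0,0],"roll":0,"gripper":0.1},{"slide":[0,0,0],"roll":0,"gripper":0.1},{"slide":[0,0,0],"roll":0,"gripper":0.1},{"slide":[0,0,0],"roll":0,"gripper":0.1},{"slide":[0,0,0],"roll":0,"gripper":0.1},{"slide":[0,0,0],"roll":0,"gripper":0.1},{"slide":[0,0,0],"roll":0,"gripper":0.1},{"slide":[0,0,0],"roll":0,"gripper":0.1},{"slide":[0,0,0],"roll":0,"gripper":0.1}]}}

```text
clock: 21.35
position: [0.5377, -0.0113, 0.2404]
ee_rot: [3.045, 0.773, 0.0]
force: [-0.1, 0.2, -0.8]
width: 0.209
```

```bash
python3 - <<'E'
from h import *
im=snap('wrist','w17');go([.5868,.0157,.2],.5)
crop('w17',200,60,360,290,3.4,'c19')
im=snap('scene','s11')
a=[cv2.resize(cv2.imread(f'pics/{n}.png')[215:250,180:215],None,fx=10,fy=10,interpolation=cv2.INTER_CUBIC) for n in ('s5','s11')]
cv2.imwrite('pics/c20.png',np.hstack(a))
E
```

```text
pos [ 0.5378 -0.0113  0.2404] yaw 0.4975 tiltz [ 1.e-04 -0.e+00 -1.e+00] F [-0.89 -0.82 -0.66] w 0.205 t 21.4
slide mm [56.  -0.3 40.4] roll -0.0025
```

View pics/c19.png

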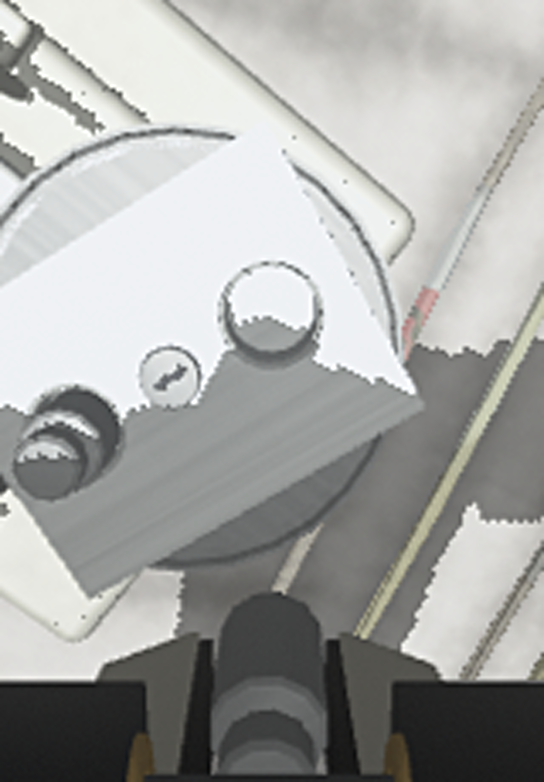

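View pics/w17.png

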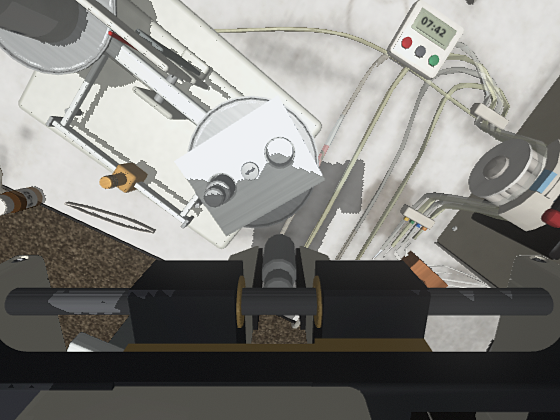

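```bash
python3 - <<'E'
from h import *
im=load('w17')
g=lambda x,y:(200+(x+.5)/3.4-.5,60+(y+.5)/3.4-.5)
for n,x,y in [('rear',270.5,314.5),('axis',170,377)]: print(n,px(im,*g(x,y),.1535).round(4))
for u,v in [(489,172),(465,190),(480,147),(502,215),(425,35)]: print(px(im,u,v).round(3))
R=Ro.from_rotvec(im['s_rot']).as_matrix(); p0=im['s_pos']
c=lambda q:((q-[199.5,59.5])*3.4-.5).round(0)
for r in (0,.0085,.010): print(r,[c(proj(im,p0+R@np.array([a*r,b*r,.0282-(.0015 if r==.01 else 0)]))) for a,b in ((1,0),(0,1),(0,-1),(-1,0))])
E
```

```text
rear [0.5866 0.016  0.1535]
axis [0.562  0.0302 0.1535]
[ 0.662 -0.17   0.116]
[ 0.649 -0.238  0.001]
[ 0.704 -0.218  0.002]
[ 0.632 -0.188  0.141]
[ 0.767 -0.073  0.019]
0 [array([275., 630.]), array([275., 630.]), array([275., 630.]), array([275., 630.])]
0.0085 [array([275., 590.]), array([318., 630.]), array([232., 630.]), array([275., 670.])]
0.01 [array([275., 586.]), array([326., 633.]), array([224., 633.]), array([275., 680.])]
```

View pics/c20.png

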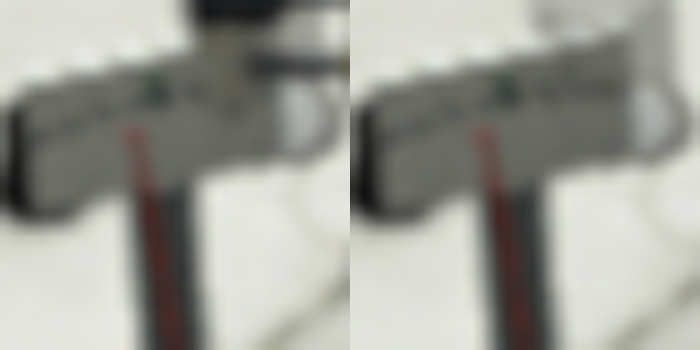

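Call:
{"api": "jog_arm", "payload": {"increments": [{"slide":[10,0,3],"roll":0,"gripper":0.1},{"slide":[24,0,8],"roll":0,"gripper":0.1},{"slide":[38,0,16],"roll":0,"gripper":0.1},{"slide":[49,0,26],"roll":0,"gripper":0.1},{"slide":[55,0,36],"roll":0,"gripper":0.1},{"slide":[56,0,42],"roll":0,"gripper":0.1},{"slide":[56,0,44],"roll":0,"gripper":0.1},{"slide":[56,0,44],"roll":0,"gripper":0.1},{"slide":[56,0,44],"roll":0,"gripper":0.1},{"slide":[56,0,44],"roll":0,"gripper":0.1}]}}

```text
clock: 22.28
position: [0.587, 0.0151, 0.197]
ee_rot: [3.045, 0.773, 0.001]
force: [-0.4, -0.0, -0.2]
width: 0.205
```

```bash
python3 - <<'E'
from h import *
snap('wrist','w18'); im=load('w18'); go([.5868,.0157,.182],.5); crop('w18',200,140,360,300,4.5,'c21')
R=Ro.from_rotvec(im['s_rot']).as_matrix(); p0=im['s_pos']
c=lambda q:((q-[199.5,139.5])*4.5-.5).round(0)
for r in (0,.0085,.010): print(r,[c(proj(im,p0+R@np.array([a*r,b*r,.0282-(.0015 if r==.01 else 0)]))) for a,b in ((1,0),(0,1),(0,-1),(-1,0))])
ctr=[.5866,.016]
for z in (.1535,): print(z,[c(proj(im,np.array([*ctr,z])+R@np.array([a*.01275,b*.01275,0]))) for a,b in ((1,0),(0,1),(0,-1),(-1,0))], c(proj(im,[*ctr,z])))
E
```

```text
pos [0.587  0.0151 0.1971] yaw 0.497 tiltz [ 1.e-03 -2.e-04 -1.e+00] F [ 0.51 -0.37 -0.88] w 0.205 t 22.3333
slide mm [ 0.1 -0.6 15.1] roll -0.003
0 [array([364., 474.]), array([364., 474.]), array([364., 474.]), array([364., 474.])]
0.0085 [array([364., 421.]), array([421., 474.]), array([307., 474.]), array([364., 526.])]
0.01 [array([364., 415.]), array([431., 478.]), array([297., 478.]), array([364., 540.])]
0.1535 [array([357., 361.]), array([437., 436.]), array([278., 436.]), array([357., 509.])] [357. 436.]
```

View pics/c21.png

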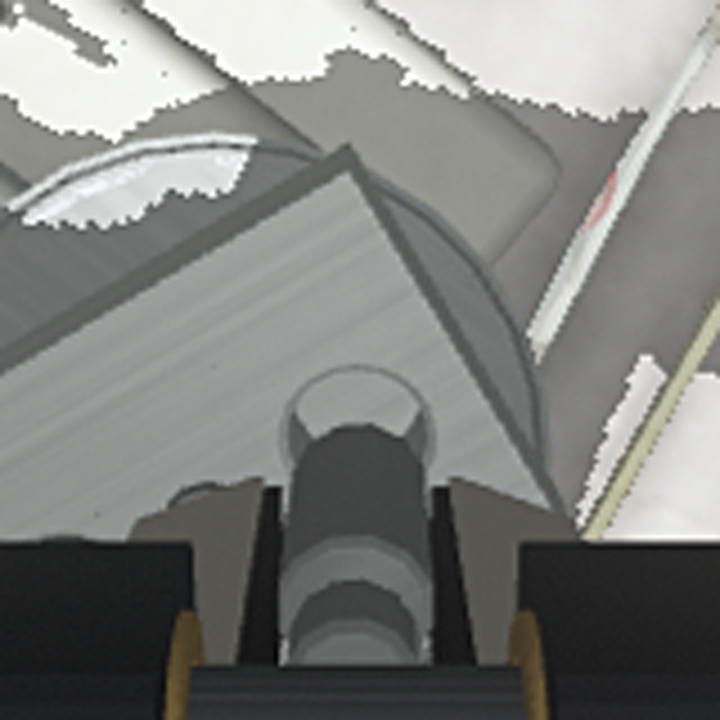

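Call:
{"api": "jog_arm", "payload": {"increments": [{"slide":[0,0,3],"roll":0,"gripper":0.1},{"slide":[0,0,6],"roll":0,"gripper":0.1},{"slide":[0,0,8.5],"roll":0,"gripper":0.1},{"slide":[0,0,10.5],"roll":0,"gripper":0.1},{"slide":[0,0,12.5],"roll":0,"gripper":0.1},{"slide":[0,0,14.5],"roll":0,"gripper":0.1},{"slide":[0,0,16.5],"roll":0,"gripper":0.1},{"slide":[0,0,18.5],"roll":0,"gripper":0.1},{"slide":[0,0,20],"roll":0,"gripper":0.1},{"slide":[0,0,21],"roll":0,"gripper":0.1}]}}

```text
clock: 23.17
position: [0.5869, 0.0154, 0.1752]
ee_rot: [3.045, 0.773, -0.0]
force: [0.0, -0.5, -0.5]
width: 0.205
```

```bash
python3 - <<'E'
from h import *
snap('wrist','w19'); go([.5868,.0157,.1605],.5); crop('w19',200,140,360,300,4.5,'c22')
E
```

```text
pos [0.5868 0.0154 0.1751] yaw 0.4975 tiltz [-4.e-04 -0.e+00 -1.e+00] F [ 0.43  0.43 -1.84] w 0.207 t 23.2167
slide mm [ 0.1 -0.2 14.6] roll -0.0025
```

View pics/c22.png

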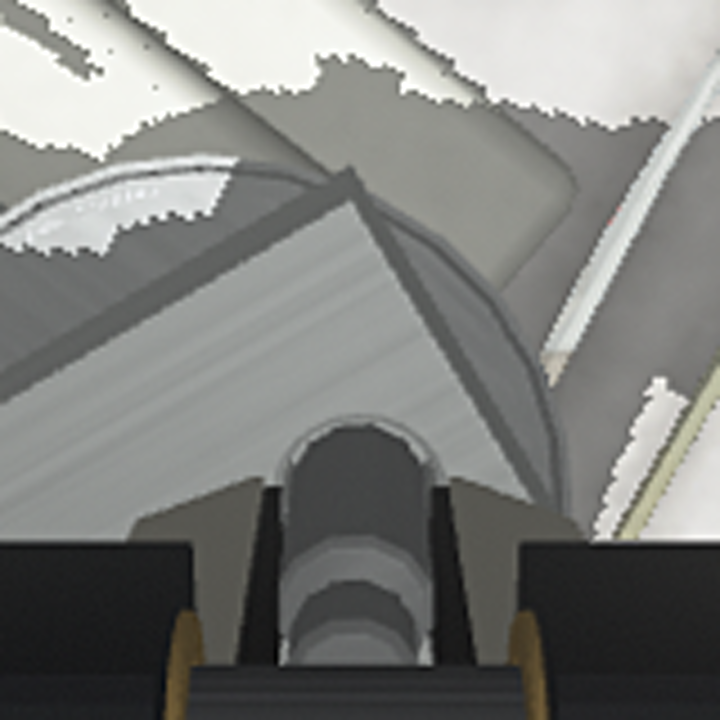

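In the hole; continue to the floor.

Call:
{"api": "jog_arm", "payload": {"increments": [{"slide":[0,0,2],"roll":0,"gripper":0.1},{"slide":[0,0,4],"roll":0,"gripper":0.1},{"slide":[0,0,6],"roll":0,"gripper":0.1},{"slide":[0,0,8],"roll":0,"gripper":0.1},{"slide":[0,0,10],"roll":0,"gripper":0.1},{"slide":[0,0,12],"roll":0,"gripper":0.1},{"slide":[0,0,13.5],"roll":0,"gripper":0.1},{"slide":[0,0,14.5],"roll":0,"gripper":0.1},{"slide":[0,0,15],"roll":0,"gripper":0.1},{"slide":[0,0,15],"roll":0,"gripper":0.1}]}}

```text
clock: 24.05
position: [0.5869, 0.0154, 0.1603]
ee_rot: [3.045, 0.773, -0.0]
force: [-0.5, 0.2, -0.9]
width: 0.206
```

```bash
python3 - <<'E'
from h import *
snap('wrist','w20'); go([.5868,.0157,.1600],.5); crop('w20',200,140,360,300,4.5,'c23')
E
```

```text
pos [0.587  0.0155 0.1604] yaw 0.4974 tiltz [ 0.  0. -1.] F [ 0.29 -0.17 -1.33] w 0.205 t 24.1
slide mm [-0.  -0.3  0.4] roll -0.0026
```

View pics/c23.png

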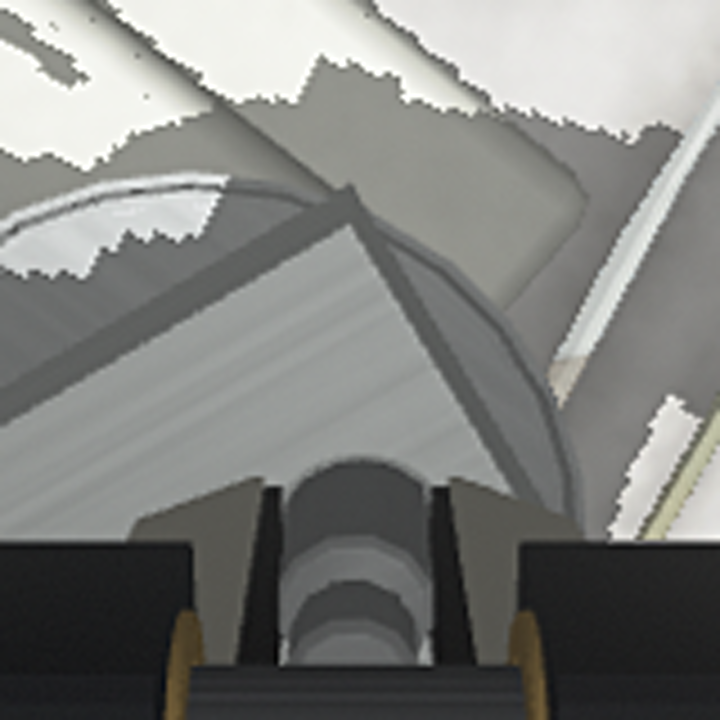

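Call:
{"api": "jog_arm", "payload": {"increments": [{"slide":[0,0,0.4],"roll":0,"gripper":0.1},{"slide":[0,0,0.6],"roll":0,"gripper":0.1},{"slide":[0,0,0.6],"roll":0,"gripper":0.1},{"slide":[0,0,0.6],"roll":0,"gripper":0.25},{"slide":[0,0,0.6],"roll":0,"gripper":0.3},{"slide":[0,0,0.6],"roll":0,"gripper":0.35},{"slide":[0,0,0.6],"roll":0,"gripper":0.36},{"slide":[0,0,0.6],"roll":0,"gripper":0.36},{"slide":[0,0,0.6],"roll":0,"gripper":0.36},{"slide":[0,0,0.6],"roll":0,"gripper":0.36}]}}

```text
clock: 24.93
position: [0.587, 0.0154, 0.1599]
ee_rot: [3.045, 0.773, 0.0]
force: [0.3, -0.2, 0.3]
width: 0.359
```

```bash
python3 - <<'E'
from h import *
snap('wrist','w21'); go([.425,.12,.22],-.171); crop('w21',200,140,360,300,4.5,'c24')
im=snap('scene','s12')
a=[cv2.resize(cv2.imread(f'pics/{n}.png')[215:250,180:215],None,fx=10,fy=10,interpolation=cv2.INTER_CUBIC) for n in ('s5','s12')]
cv2.imwrite('pics/c25.png',np.hstack(a))
E
```

```text
pos [0.587  0.0154 0.1598] yaw 0.4975 tiltz [ 1.e-04  0.e+00 -1.e+00] F [ 0.13 -0.14 -0.81] w 0.362 t 24.9833
slide mm [ -92.4 -169.2  -60.2] roll 0.6685
```

View pics/c24.png

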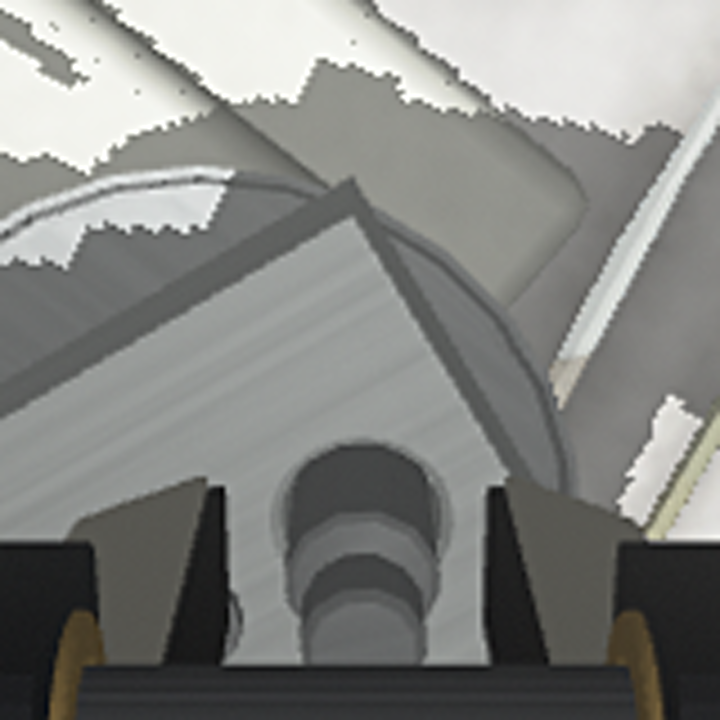

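View pics/c25.png

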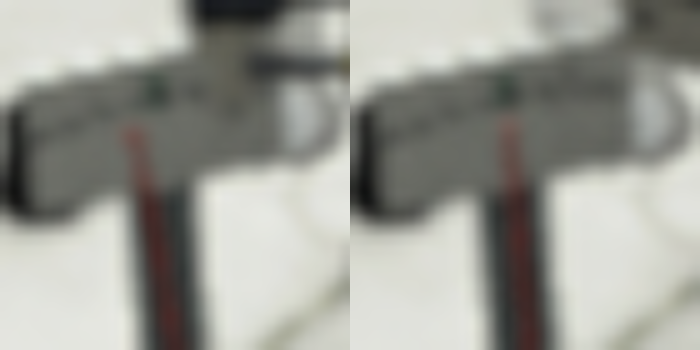

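Call:
{"api": "jog_arm", "payload": {"increments": [{"slide":[0,0,-8],"roll":0,"gripper":0.36},{"slide":[0,0,-25],"roll":0,"gripper":0.36},{"slide":[0,0,-45],"roll":0,"gripper":0.36},{"slide":[-5,-5,-62],"roll":0.0,"gripper":0.36},{"slide":[-18,-20,-70],"roll":0.1,"gripper":0.36},{"slide":[-35,-45,-70],"roll":0.2,"gripper":0.36},{"slide":[-52,-75,-70],"roll":0.3,"gripper":0.36},{"slide":[-68,-105,-70],"roll":0.4,"gripper":0.36},{"slide":[-82,-135,-66],"roll":0.5,"gripper":0.3},{"slide":[-90,-160,-62],"roll":0.6,"gripper":0.3}]}}

```text
clock: 25.87
position: [0.4294, 0.114, 0.2226]
ee_rot: [-3.137, 0.168, -0.001]
force: [-0.8, 0.1, 0.8]
width: 0.306
```

```bash
python3 - <<'E'
from h import *
go([.40,.145,.20],-.171)
im=snap('scene','s13')
a=[cv2.resize(cv2.imread(f'pics/{n}.png')[215:250,180:215],None,fx=10,fy=10,interpolation=cv2.INTER_CUBIC) for n in ('s12','s13')]
cv2.imwrite('pics/c26.png',np.hstack(a))
E
```

```text
pos [0.4294 0.114  0.2226] yaw -0.1069 tiltz [ 8.e-04  1.e-04 -1.e+00] F [-0.79  0.06  0.85] w 0.306 t 25.8667
slide mm [-32.5 -27.6  22.6] roll 0.0641
```

View pics/c26.png

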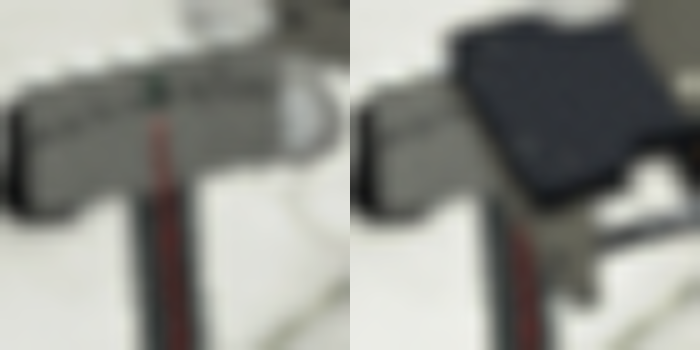

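Call:
{"api": "jog_arm", "payload": {"increments": [{"slide":[-15,-8,5],"roll":0.064,"gripper":0.3},{"slide":[-32,-15,12],"roll":0.064,"gripper":0.3},{"slide":[-45,-20,18],"roll":0.064,"gripper":0.3},{"slide":[-50,-24,22],"roll":0.064,"gripper":0.3},{"slide":[-50,-24,22],"roll":0.064,"gripper":0.3},{"slide":[-50,-24,22],"roll":0.064,"gripper":0.3},{"slide":[-50,-24,22],"roll":0.064,"gripper":0.3},{"slide":[-50,-24,22],"roll":0.064,"gripper":0.3},{"slide":[-50,-24,22],"roll":0.064,"gripper":0.3},{"slide":[-50,-24,22],"roll":0.064,"gripper":0.3}]}}

```text
clock: 26.75
position: [0.3847, 0.1419, 0.1999]
ee_rot: [-3.13, 0.262, -0.0]
force: [-0.3, -0.5, -0.6]
width: 0.298
```

```bash
python3 - <<'E'
from h import *
snap('wrist','w22')
go([.40,.145,.20],-.171)
im=snap('scene','s14')
a=[cv2.resize(cv2.imread(f'pics/{n}.png')[215:250,180:215],None,fx=10,fy=10,interpolation=cv2.INTER_CUBIC) for n in ('s12','s14')]
cv2.imwrite('pics/c27.png',np.hstack(a))
E
```

```text
pos [0.3846 0.1419 0.1999] yaw -0.1671 tiltz [ 1.e-04  1.e-04 -1.e+00] F [ 0.4   0.31 -0.47] w 0.297 t 26.8
slide mm [14.7 -5.6 -0.1] roll 0.0039
```

View pics/c27.png

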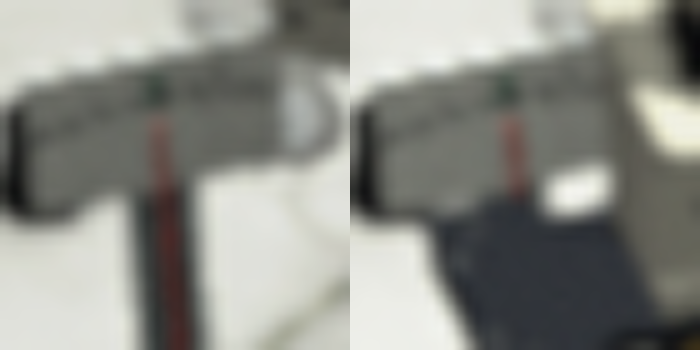

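View pics/w22.png

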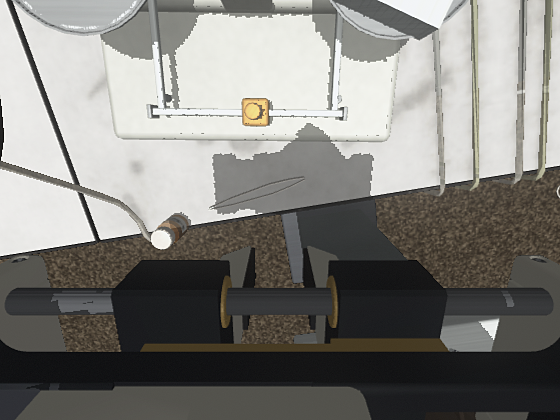

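```bash
python3 - <<'E'
from h import *
def med(fn,u0,u1,v0,v1):
    im=load(fn);K=im['intrinsics'];d=im['depth'][v0:v1,u0:u1];vv,uu=np.mgrid[v0:v1,u0:u1]
    pc=np.stack([(uu-K[0,2])/K[0,0]*d,(vv-K[1,2])/K[1,1]*d,d],-1).reshape(-1,3)
    w=toworld(im,pc); z=w[:,2]; return np.median(z).round(5),z.min().round(4),z.max().round(4),np.median(w[:,:2],0).round(4)
print('L22',med('w22',55,110,5,20)); print('R22',med('w22',352,385,8,20))
print('L8',med('w8',90,140,62,78)); print('R8',med('w8',400,440,70,80))
im=load('w22')
# rail profile: for each column, max z within rows 100-125
for fn,cols,rows in (('w22',range(155,345,10),(98,125)),('w8',range(200,380,10),(138,165))):
    im=load(fn);out=[]
    for u in cols:
        w=[px(im,u,v) for v in range(*rows)]; m=max(w,key=lambda q:q[2]); out.append((round(m[1],3),round(m[2],4)))
    print(fn,out)
def red(fn):
    f=cv2.imread(f'pics/{fn}.png')[215:250,180:215].astype(int); r=f[...,2]-(f[...,0]+f[...,1])/2; r[r<15]=0
    return [(i+215,round(180+(r[i]*np.arange(35)).sum()/r[i].sum(),2)) for i in range(10,20) if r[i].sum()>0]
for s in ('s5','s12','s14'): print(s,red(s))
E
```

```text
L22 (np.float64(0.11773), np.float64(0.1151), np.float64(0.3585), array([0.5578, 0.2532]))
R22 (np.float64(0.12299), np.float64(0.1155), np.float64(0.3585), array([0.5216, 0.0584]))
L8 (np.float64(0.10884), np.float64(-0.0009), np.float64(0.3581), array([0.5596, 0.273 ]))
R8 (np.float64(0.12692), np.float64(0.0282), np.float64(0.3581), array([0.5155, 0.0525]))
w22 [(np.float64(0.24), np.float64(0.0703)), (np.float64(0.23), np.float64(0.0709)), (np.float64(0.222), np.float64(0.0706)), (np.float64(0.213), np.float64(0.071)), (np.float64(0.204), np.float64(0.0697)), (np.float64(0.13), np.float64(0.3585)), (np.float64(0.13), np.float64(0.3585)), (np.float64(0.177), np.float64(0.0704)), (np.float64(0.168), np.float64(0.0702)), (np.float64(0.155), np.float64(0.1067)), (np.float64(0.147), np.float64(0.1074)), (np.float64(0.141), np.float64(0.0798)), (np.float64(0.132), np.float64(0.0699)), (np.float64(0.124), np.float64(0.0704)), (np.float64(0.114), np.float64(0.0702)), (np.float64(0.105), np.float64(0.0707)), (np.float64(0.096), np.float64(0.0704)), (np.float64(0.087), np.float64(0.0701)),
[... 686 characters left out ...]
64(0.0757)), (np.float64(0.087), np.float64(0.0755)), (np.float64(0.078), np.float64(0.0765))]
s5 [(228, np.float64(192.93)), (229, np.float64(193.04)), (230, np.float64(193.48)), (231, np.float64(193.52)), (232, np.float64(193.57)), (233, np.float64(194.01)), (234, np.float64(194.45))]
s12 [(227, np.float64(195.49)), (228, np.float64(195.48)), (229, np.float64(195.51)), (230, np.float64(195.53)), (231, np.float64(195.55)), (232, np.float64(195.6)), (233, np.float64(195.6)), (234, np.float64(196.38))]
s14 [(227, np.float64(195.52)), (228, np.float64(195.56)), (229, np.float64(195.97)), (230, np.float64(196.04)), (231, np.float64(196.41)), (232, np.float64(196.42)), (233, np.float64(196.44))]
```

Call:
{"api": "jog_arm", "payload": {"increments": [{"slide":[0,0,0],"roll":0,"gripper":0.3},{"slide":[0,0,0],"roll":0,"gripper":0.3},{"slide":[0,0,0],"roll":0,"gripper":0.3},{"slide":[0,0,0],"roll":0,"gripper":0.3},{"slide":[0,0,0],"roll":0,"gripper":0.3},{"slide":[0,0,0],"roll":0,"gripper":0.3},{"slide":[0,0,0],"roll":0,"gripper":0.3},{"slide":[0,0,0],"roll":0,"gripper":0.3},{"slide":[0,0,0],"roll":0,"gripper":0.3},{"slide":[0,0,0],"roll":0,"gripper":0.3}]}}

```text
clock: 27.68
position: [0.3842, 0.1421, 0.1998]
ee_rot: [-3.131, 0.261, -0.0]
force: [0.2, -0.0, 1.0]
width: 0.298
```

```bash
python3 - <<'E'
from h import *
snap('wrist','w23'); snap('scene','s15'); snap('top','t15')
for fn,cols,rows in (('w22',range(155,345),(98,125)),('w23',range(155,345),(98,125)),('w8',range(200,380),(138,165))):
    im=load(fn);out=[]
    for u in cols:
        w=[px(im,u,v) for v in range(*rows)]; w=[q for q in w if .06<q[2]<.08]
        if w: m=max(w,key=lambda q:q[2]); out.append(m)
    o=np.array(out); o=o[o[:,2]<.0775]; s=o[:,1]/.985
    for _ in range(4):
        p=np.polyfit(s,o[:,2],1); r=abs(o[:,2]-np.polyval(p,s)); k=r<2.5*np.median(r)+1e-5; o=o[k]; s=s[k]
    print(fn,'tilt (right down +)',p[0].round(4),len(o))
crop('s15',140,200,280,320,5,'c28'); crop('t15',130,170,340,280,3.8,'c29')
E
```

```text
w22 tilt (right down +) -0.0017 143
w23 tilt (right down +) 0.0 139
w8 tilt (right down +) -0.0815 131
```

View pics/c28.png

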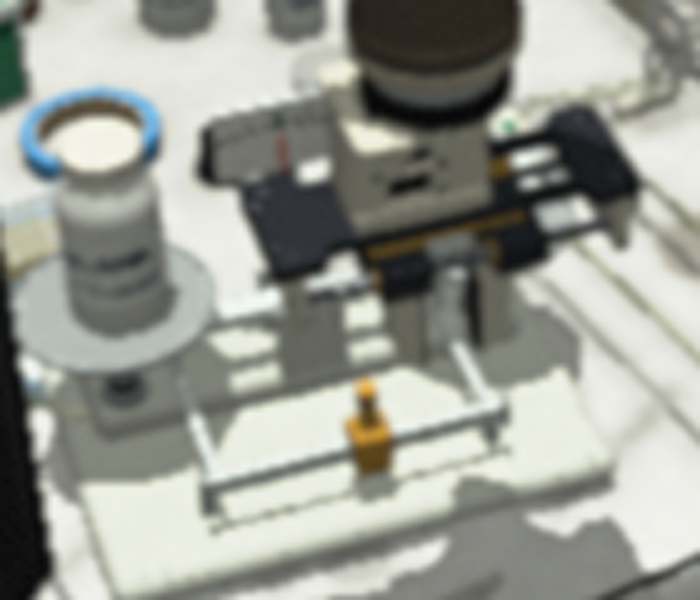

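View pics/c29.png

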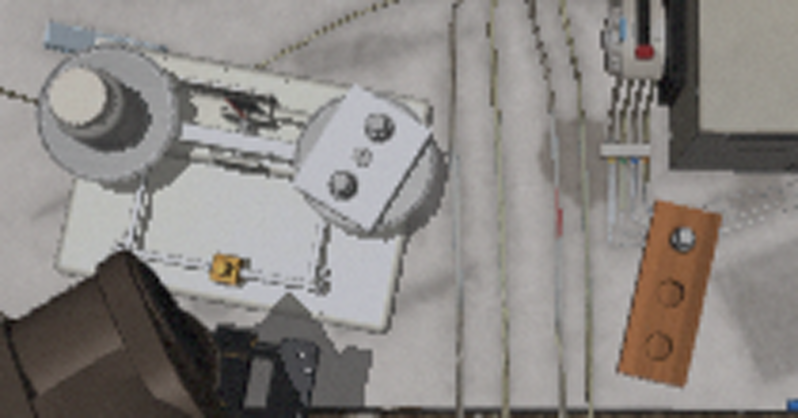

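```bash
python3 - <<'E'
from h import *
im=load('t15')
for x,y in [(342,184),(378,127),(362,156)]:
    u,v=130+x/3.8,170+y/3.8
    w=[px(im,a,b) for a in range(int(u)-2,int(u)+4) for b in range(int(v)-2,int(v)+4)]
    m=max(w,key=lambda q:q[2]); print(m.round(4), np.linalg.norm(m[:2]-[.562,.0303]).round(4))
E
```

```text
[0.5365 0.042  0.1856] 0.0281
[0.5888 0.0188 0.1868] 0.0292
[ 0.3686 -0.0874  1.5953] 0.2264
```

```bash
python3 - <<'E'
from h import *
im=load('t15')
for x,y in [(320,150),(390,165),(360,105),(335,205)]:
    print(px(im,130+x/3.8,170+y/3.8).round(4))
im=load('top0'); print(px(im,309.9,232.5).round(4), px(load('t15'),130+683/3.8,170+237/3.8).round(4))
w=[px(load('w21'),a,b) for a in range(274,286) for b in range(278,286)]; print(np.median([q[2] for q in w]))
E
```

```text
[0.5679 0.0612 0.1464]
[0.5562 0.0035 0.1448]
[0.6067 0.0296 0.1404]
[0.5221 0.0474 0.1499]
[ 0.5053 -0.2464  0.0693] [ 0.5065 -0.2468  0.0597]
0.18147051822992827
```

```bash
python3 - <<'E'
from h import *
im=load('w13'); print([px(im,u,v).round(4) for u,v in ((515,105),(530,110),(350,120))])
im=load('w17'); print([px(im,u,v).round(4) for u,v in ((214,196),(215,192),(212,198),(245,195))])
E
```

```text
[array([0.5393, 0.0468, 0.1896]), array([0.5379, 0.0439, 0.1893]), array([0.5406, 0.0684, 0.1539])]
[array([0.5397, 0.0442, 0.1885]), array([0.5431, 0.0447, 0.1898]), array([0.5374, 0.0449, 0.1878]), array([0.5422, 0.0244, 0.1555])]
```

```bash
python3 - <<'E'
from h import *
print(arm.sign_off(), arm.observe()['clock'])
E
```

```text
the job is handed in; nothing more can be done
the job is handed in; nothing more can be done
```

The bottle is weighed: the beam settled level with two 100 g weights in the carrier and the rider at about 68 mm. I handed the job in at about 28 s; no verdict is reported.

- **Weighing:** With one weight in and the rider pushed to about 116 mm, the left pan stayed down at or close to its stop. I moved the rider back to about 68 mm and seated the second weight. That puts the bottle at roughly 290 g. The third weight is still in the block.
- **Level:** Rail heights from the wrist camera's depth gave a beam tilt of -0.002 rad, then 0.000 rad about a second later. The red pointer stood at the green mark, and the arm was clear of everything.
- **Weights home:** I checked seating by how high the knob top stood.
  - The front weight's knob was about 35 mm above the carrier top, against 34 mm nominal.
  - The rear weight's knob top was at about 181 mm while the pan was still sinking, against 179 mm when seated and level.
- **Checks that disagreed:** The top camera put both knob tops about 7 mm too high. Its depth scatters by about 5 mm on known heights, so I relied on the wrist camera. The top camera also read the rider's starting place about 9 mm away from where the wrist camera did.
- **Bystanders:** I did not measure them again at the end; no move was planned through any of them.

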